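# Free the seized pin of a welding jig and open its hold-down arm

### The job

The T-handled pin that locks the jig's hold-down arm has seized in its bore: work it loose by twisting it back and forth while you pull it up, without ever lifting the jig off its stand. Put the pin in the aluminium tray, and push the freed arm round about a quarter turn so that it is clear of the silencer tube. Leave the other things on the bench alone.

Things in the scene. Friction and masses are not known exactly. Their poses are not given: they have to be found in the camera images.
- pin_bar (a point): centre of the T-handle bar of the seized steel pin: 62 mm long (its x axis), 12 mm thick (y), 16 mm high, level; z up along the pin. The round shank, 20 mm across, ends at pin_foot 92 mm below this point. At the start the pin stands upright through the arm's eye in the bore, the bar's centre 32 mm above the arm's top, nothing beside it.
- pin_foot (a point): lower end of the pin's shank, on its axis; z up along the pin. At the start it is 45 mm below bore_mouth, on the bore's floor. The first 20 mm of rise are seized, then the pin is loose; 60 mm of rise clear the arm.
- bore_mouth (a point): centre of the mouth of the 22 mm bore on top of the jig's steel block (46 x 46 mm, top 97 mm above the bench). Axes of the jig: x from the bore to the arm's pivot, y along the silencer tube from thin to wide end, z up. The jig: plate 220 x 360 x 10 mm with block, pivot post and silencer (tube 50 mm across under the arm, top 95 mm above the bench; cone up to 92 mm across, top at 116 mm).
- jig (a joint): how far the jig is lifted off its stand, m (0 = seated). Dowels let it only rise. Jig and arm weigh about 1.8 kg and nothing else holds them down: a pull of more than about 19 N on the pin lifts them. It must never rise more than 6 mm.
- hold_arm (a joint): angle of the hold-down arm, rad: 0 = across the tube, its eye over the bore, locked by the pin; grows counter-clockwise seen from above, the eye swinging towards the tube's thin end (bore_mouth's -y); stop at 1.75. Stiff hinge (0.12 N m): it stays where it is left.
- hold_eye (a point): centre of the arm's eye (24 mm hole), on the arm's top face, 112 mm above the bench. The arm is a dark flat steel bar 14 mm thick, 38 mm wide at the eye and 34 mm elsewhere, ending 23 mm beyond this point. Its x axis points along the arm to the pivot, 140 mm away. Push its +y side face to open it.
- hold_pivot (a point): arm's pivot axis (vertical), at the arm's top face; a stub 20 mm across stands 10 mm above it.
- tray: open aluminium tray lying on the bench to the right, 220 (x) x 180 (y) x 32 mm high, walls and floor 4 mm; origin at the centre of its underside. A small steel collar (44 mm across, 12 mm high) lies in its +x +y corner, 60 to 70 mm in x and 45 to 55 mm in y from the centre.
- flange: flat steel pipe flange ring, 84 mm across, 10 mm thick, lying on the bench between jig and tray, on the far side; to be left alone (origin: centre of its underside)
- square: grey triangular welding magnet, about 100 mm, 18 mm thick, lying on the bench to the left; to be left alone (origin: centre of its underside)
- hammer: hammer lying on the bench at the far left; to be left alone (origin: centre of its underside)
- brush: hand brush lying on the bench on the right; to be left alone (origin: centre of its underside)
- tipbox: flat black plastic box 50 x 85 x 16 mm lying on the bench at the far right; to be left alone (origin: centre of its underside)
- pin: the pin, about 0.26 kg; origin at the centre of its lower end, axes as pin_bar. A straight pull does not move it before the jig comes up; while it is turned about its axis (to and fro, 0.3 to 0.5 N m) it slides up under a far smaller pull: the more it turns per mm of rise, the smaller (2 to 3 mm per rad is easy).
Mind the look-alikes: they are no part of the job. What is shaped like the pin but turquoise or yellow is not meant.

How it is judged:
On the way:
1. the pin is drawn fully out of the bore and the arm's eye (z of pin_foot in the frame of bore_mouth above 0.016 m), for 0.1 s.
At the end, for the whole second after the job is handed in: The pin rests in the tray (foot and handle both within its walls), at rest and released; the hold-down arm is swung open by more than 1.3 rad and at rest; the jig is seated on its stand (within 2 mm) (x of pin_foot in the frame of tray between -0.108 and 0.108 m and y of pin_foot in the frame of tray between -0.088 and 0.088 m and z of each of pin_foot, pin_bar in the frame of tray below 0.12 m and x of pin_bar in the frame of tray between -0.108 and 0.108 m and y of pin_bar in the frame of tray between -0.088 and 0.088 m and linear speed of pin below 0.03 m/s and value of joint hold_arm above 1.3 rad and velocity of joint hold_arm below 0.1 rad/s and value of joint jig below 0.002 m); the robot touches nothing.
It fails at once if the jig is lifted more than 6 mm off its stand (value of joint jig above 0.006 m).
It fails at once if another thing on the bench is moved by more than 30 mm (distance of any of flange, square, hammer, brush, tipbox from where it was at the start of the episode above 0.03 m).
It also fails if it takes over 72 s, if anything falls off the work surface, if the arm or the gripper's body presses on something with over 40 N, if the wrist force passes 120 N, or if a joint passes its speed limit or range.

### The arm

A 6-joint arm with a two-finger parallel gripper is mounted at the origin on the work surface. World frame = base frame: x ahead of the robot, y to its left, z up, the work surface at z = 0. Lengths are in m, angles in rad, forces in N, time in s.
With the tool pointing down it reaches from about 0.35 to 0.975 m from the base axis. Payload 7.1 kg.
Tool frame: the origin (TCP) lies on the centre line of the jaws, within the pads' length; the fingertips stand 14 mm ahead of it and the grasp point (between the pads) lies 5 mm behind it; z points along the fingers, x is the direction in which the jaws open and shut, and the axes are right-handed (so a half turn about z gives the same grasp; the last joint's range is limited). The gripper opens to 88 mm and grips with 3 to 60 N. Pads are 20 mm wide; open, the fingers measure 115 mm over their backs; the gripper's body (75 mm by 178 mm) begins 61 mm behind the grasp point.
Start: joints at [1.207, 0.423, 1.63, -0, 1.089, -0.019], TCP at [0.211, 0.588, 0.209] pointing down, gripper open.
Joint ranges: [-3, 3], [-0.9, 2.11], [0.09, 2.58], [-1.31, 4.45], [0.11, 2.69], [-2.54, 2.54]. Speed limits (rad/s): [2.39, 2.39, 3.01, 3.14, 3.14, 3.14].

### API

Orientations are given as [roll, pitch, yaw] about the fixed x, y, z axes, in that order (R = Rz(yaw) Ry(pitch) Rx(roll)).
In Python, from plant import arm, optics gives the robot as it stands.
- The arm moves only by the tool carry_out, never from a script. Its argument "rows" is one flat list of numbers, 4 for each row, row after row: the shift along the tool's x, y, z in units of 25 mm (1.0 is 25 mm), then the turn about the tool's z in units of 5 degrees (1.0 is 5 degrees). A call has 1 to 5 rows; each row shifts and turns the commanded pose from where the row before left it, along the tool's axes as they then stand; what a row does not reach is not made up. A row lasts 1/12 s, in which the tool goes at most 41.7 mm and 7.16 degrees, less where a joint would pass 70% of its speed; a pose out of reach is approached as far as the arm can. A call is refused whole if a number of a shift passes 1 or a number of a turn 1, either way. A call with a gripper value outside its range is refused whole. "grip" is the opening, from 0 (shut) to 1 (fully open), set as the call begins (left out, the last holds). The fingers move at their own pace and stop on an object; "squeeze" is the grip in N (left out, the last holds). Time passes only in rows, so rows that do not move let the fingers close. It gives the time, the measured TCP pose, the force and the opening at its end, in the units of the state.
- arm.read_state(): the state, without advancing time (a new reading comes with each control period).
- optics.read_camera(name): name is "side" or "top"; returns the picture (420x560x3 uint8, blue, green, red); there is no depth.
- optics.camera_info(name): a dict with "camera_matrix" (3x3 intrinsics, pixels), "extrinsics" (4x4, takes a point from camera to world coordinates). Camera axes: x right, y up, looking along -z (the intrinsics and any distortion apply to the point x, -y, -z); pixel columns grow to the right and rows downward; lengths in m; the calibration is good to about 2 mm. A picture is of the moment at which its call begins. camera_info takes no time and is no camera call.
- arm.sign_off(): hands the job in, once; it reports no verdict.
The state is a dict: "t": time; "q": joint angles; "dq": joint speeds; "joint_efforts": joint torques, N m; "position": TCP position; "tcp_rot": TCP orientation; "force": force on the tool from outside, world axes, zero at the start; "wrist_torque": the same for the moment, N m; "finger_gap": finger opening in m.
Only numpy, scipy, OpenCV 4.12 (cv2) and the standard library are available. Lean on these libraries where they do the work, as an engineer would, in place of code of your own. Each camera call takes 0.05 s, during which the arm holds its last target.

## Working session

There is one attempt and no reset: what is moved stays moved. The work goes in short steps, Python scripts to look and compute and a tool call to move; the robot and the scene stay as the last step left them, time stands still between calls to the robot, and variables do not carry over. Pictures are saved under pics/ and viewed, and the job is handed in when it is done.

Besides the shell and the picture viewer there is one more tool, called after "Call:" in YAML: its name, and indented under it one key for each argument. carry_out: Moves the arm, as the interface text tells. Its arguments: {"type":"object","properties":{"rows":{"type":"array","items":{"type":"number"}},"grip":{"type":"number"},"squeeze":{"type":"number"}},"required":["rows"]}

```bash
ls; mkdir -p pics; python3 - <<'E'
from plant import arm, optics
import cv2
print(arm.read_state())
for n in("side","top"):
    i=optics.camera_info(n); print(n,i)
    cv2.imwrite(f"pics/{n}0.png",optics.read_camera(n))
E
```

```text
pics
{'t': 0.0, 'q': array([ 1.20701805e+00,  4.23865818e-01,  1.63068102e+00, -1.25184104e-05,
        1.08858894e+00, -1.90013999e-02]), 'dq': array([ 0.00126242, -0.00092163,  0.00122612, -0.00045753,  0.00139884,
       -0.00017105]), 'joint_efforts': array([-7.11500034e-04, -5.44629300e+01, -2.73660976e+01,  6.43116049e-02,
        2.29277147e-02, -1.04169035e-04]), 'position': array([0.21101727, 0.5876896 , 0.20808964]), 'tcp_rot': array([-3.14157441e+00,  1.54305923e-03,  1.22602528e+00]), 'force': array([ 0.59973374, -0.1934141 , -0.3367471 ]), 'wrist_torque': array([-0.04606745,  0.04227941, -0.01409822]), 'finger_gap': 0.08775095909502026}
side {'camera_matrix': array([[438.6392765 ,   0.        , 288.11006374],
       [  0.        , 438.6392765 , 214.74452674],
       [  0.        ,   0.        ,   1.        ]]), 'extrinsics': array([[ 0.98668392,  0.12552614, -0.10343132,  0.35679832],
       [-0.16111077,  0.667014  , -0.72741711, -1.02423575],
       [-0.02231973,  0.73439466,  0.6783556 ,  1.06587947],
       [ 0.        ,  0.        ,  0.        ,  1.        ]])}
top {'camera_matrix': array([[379.50218167,   0.        , 282.0598581 ],
       [  0.        , 379.50218167, 211.90784295],
       [  0.        ,   0.        ,   1.        ]]), 'extrinsics': array([[-0.01477569,  0.99600266, -0.08809303,  0.37747963],
       [-0.99982344, -0.01369436,  0.01286669,  0.00454615],
       [ 0.01160888,  0.08826759,  0.99602915,  1.4082207 ],
       [ 0.        ,  0.        ,  0.        ,  1.        ]])}
```

View pics/side0.png

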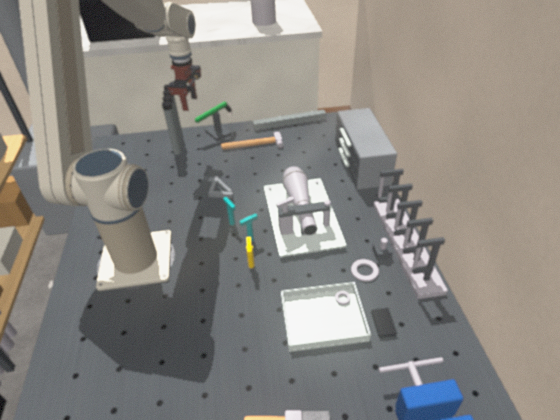

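View pics/top0.png

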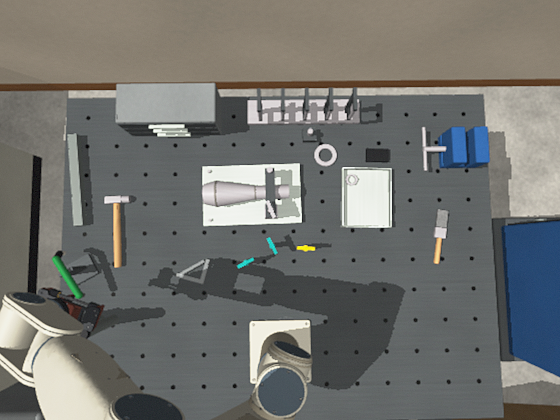

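```bash
python3 - <<'E'
import cv2
a=cv2.imread("pics/top0.png")[150:240,190:410]
cv2.imwrite("pics/top0c.png",cv2.resize(a,None,fx=3.6,fy=3.6,interpolation=cv2.INTER_CUBIC))
a=cv2.imread("pics/side0.png")[160:265,200:360]
cv2.imwrite("pics/side0c.png",cv2.resize(a,None,fx=5,fy=5,interpolation=cv2.INTER_CUBIC))
E
```

```text
(no output)
```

View pics/top0c.png

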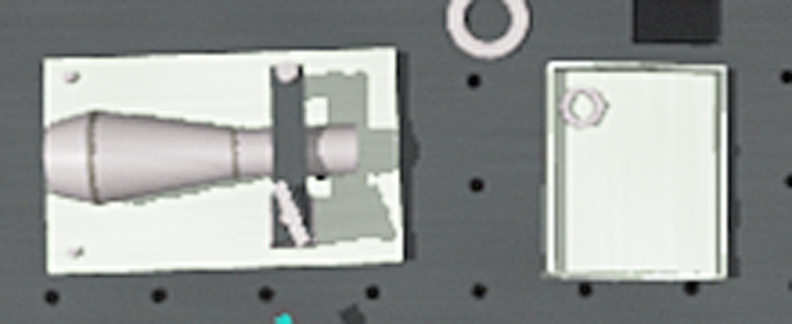

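View pics/side0c.png

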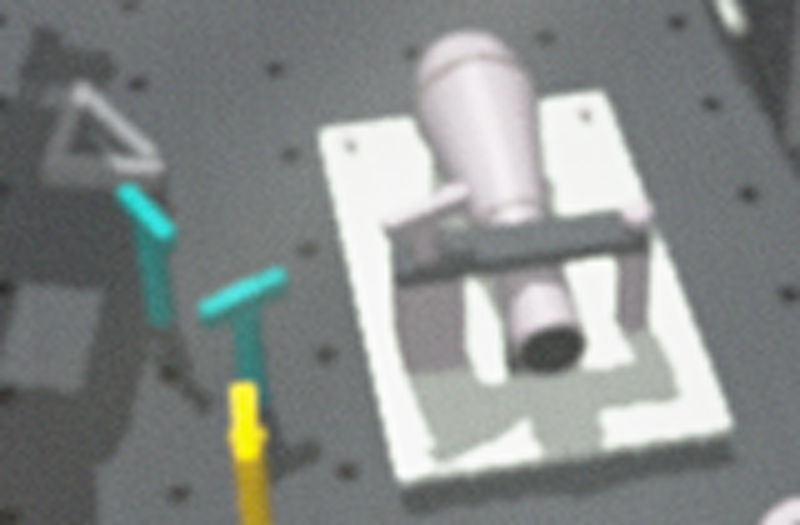

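```bash
cat > h.py <<'E'
import numpy as np, cv2
from plant import optics
def ray(n,u,v):
    i=optics.camera_info(n);K=i["camera_matrix"];E=i["extrinsics"]
    d=np.array([(u-K[0,2])/K[0,0],-(v-K[1,2])/K[1,1],-1]);return E[:3,3],E[:3,:3]@d
def onz(n,u,v,z):
    o,d=ray(n,u,v);return o+d*(z-o[2])/d[2]
def proj(n,p):
    i=optics.camera_info(n);K=i["camera_matrix"];E=i["extrinsics"]
    c=E[:3,:3].T@(np.array(p,float)-E[:3,3]);return np.array([K[0,0]*c[0]/-c[2]+K[0,2],-K[1,1]*c[1]/-c[2]+K[1,2]])
def crop(f,x0,x1,y0,y1,s,out):
    a=cv2.imread(f)[y0:y1,x0:x1];cv2.imwrite(out,cv2.resize(a,None,fx=s,fy=s,interpolation=cv2.INTER_CUBIC))
def snap(n,f):
    cv2.imwrite(f,optics.read_camera(n))
E
python3 - <<'E'
from h import *
crop("pics/top0.png",250,310,160,230,8,"pics/top0d.png")
crop("pics/side0.png",262,342,180,240,10,"pics/side0d.png")
E
```

```text
(no output)
```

View pics/top0d.png

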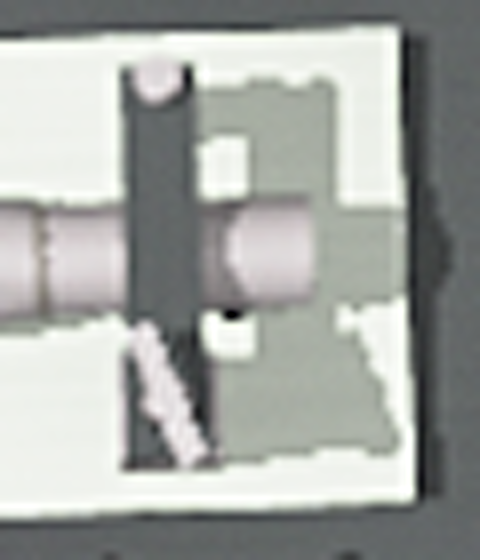

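View pics/side0d.png

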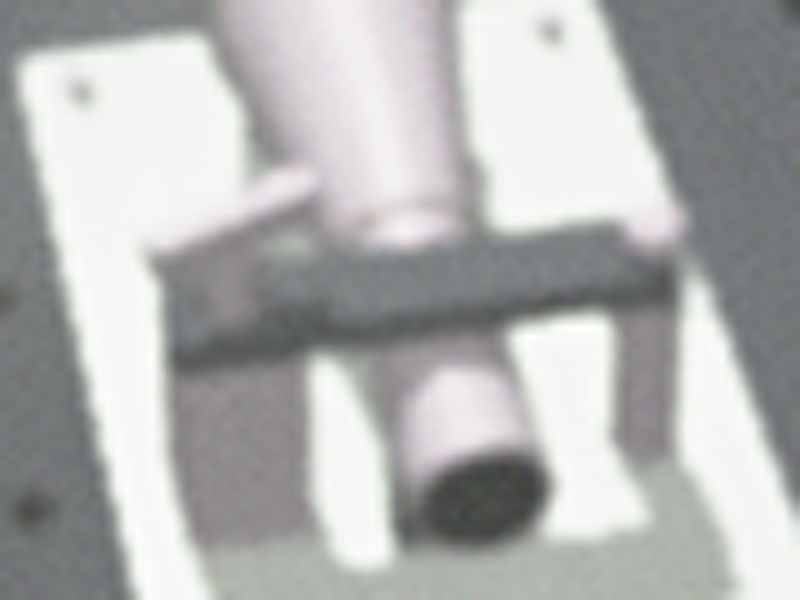

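```bash
python3 - <<'E'
from h import *
f=lambda x,y:(250+x/8-.44,160+y/8-.44)
g=lambda x,y:(262+x/10-.45,180+y/10-.45)
T=[onz("top",*f(*p),.152) for p in((146,325),(198,460))]
S=[onz("side",*g(*p),.150) for p in((163,246),(306,180))]
for P in(T,S):
    d=P[1]-P[0] if P is T else P[0]-P[1]
    print(P,(P[0]+P[1])/2,np.linalg.norm(d),np.degrees(np.arctan2(d[1],d[0])))
print("stub top",onz("top",*f(158,82),.122), "side",onz("side",*g(655,212),.122))
a=[onz("top",*f(*p),.112) for p in((123,465),(214,465))];print("armend",a,(a[0]+a[1])/2)
# jig plate
h=lambda x,y:(190+x/3.6-.36,150+y/3.6-.36)
for p in((44,60),(395,48),(406,262),(50,273)): print("plate",onz("top",*h(*p),.01))
for p in((548,64),(727,64),(725,277),(545,277)): print("tray",onz("top",*h(*p),.032))
print("collar",onz("top",*h(583,108),.014))
for p in((278,236),(268,204)):pass
E
```

```text
[array([0.52843571, 0.03520459, 0.152     ]), array([0.47177565, 0.01428991, 0.152     ])] [0.50010568 0.02474725 0.152     ] 0.060396903535353354 -159.73960260446526
[array([0.4724932 , 0.01263403, 0.15      ]), array([0.52233357, 0.03584909, 0.15      ])] [0.49741338 0.02424156 0.15      ] 0.05498182409373973 -155.02445289486607
stub top [0.63700463 0.02958223 0.122     ] side [0.63702587 0.03098373 0.122     ]
armend [array([0.47307949, 0.04670802, 0.112     ]), array([0.47253736, 0.00778189, 0.112     ])] [0.47280842 0.02724495 0.112     ]
plate [0.67597727 0.28305589 0.01      ]
plate [ 0.68415311 -0.08100885  0.01      ]
plate [ 0.46115715 -0.08810571  0.01      ]
plate [0.45502494 0.27609418 0.01      ]
tray [ 0.6607786  -0.23608443  0.032     ]
tray [ 0.65850509 -0.41997973  0.032     ]
tray [ 0.44010969 -0.40913565  0.032     ]
tray [ 0.44269913 -0.22678519  0.032     ]
collar [ 0.61786889 -0.27418308  0.014     ]
```

```bash
cat >> h.py <<'E'
from plant import arm
def plan(tx,ty,tz,yawdeg,smax=0.95,tmax=1.0,nmin=1):
    s=arm.read_state();p=np.array(s["position"]);yaw=s["tcp_rot"][2]
    d=np.array([tx,ty,tz])-p; turn=np.degrees(yaw-np.radians(yawdeg)); turn=(turn+180)%360-180
    n=max(nmin,int(np.ceil(max(np.linalg.norm(d)/.025/smax,abs(turn)/5/tmax))))
    print("n",n,"from",p.round(4),"yaw",np.degrees(yaw).round(2),"rpy",s["tcp_rot"].round(3),"d",d.round(4),"turn",turn.round(2))
    out=[]
    for k in range(n):
        y=yaw-np.radians(turn)*k/n; c,si=np.cos(y),np.sin(y); w=d/n/.025
        out.append([w[0]*c+w[1]*si, w[0]*si-w[1]*c, -w[2], turn/n/5])
    for k in range(0,n,5): print(", ".join(f"{v:.2f}" for r in out[k:k+5] for v in r))
E
python3 -c "
from h import *
plan(.499,.0255,.208,-69)"
```

```text
n 28 from [0.2111 0.5877 0.2082] yaw 70.24 rpy [-3.142e+00  1.000e-03  1.226e+00] d [ 2.879e-01 -5.622e-01 -2.000e-04] turn 139.24
-0.62, 0.66, 0.00, 0.99, -0.56, 0.71, 0.00, 0.99, -0.49, 0.76, 0.00, 0.99, -0.43, 0.80, 0.00, 0.99, -0.36, 0.83, 0.00, 0.99
-0.28, 0.86, 0.00, 0.99, -0.21, 0.88, 0.00, 0.99, -0.13, 0.89, 0.00, 0.99, -0.05, 0.90, 0.00, 0.99, 0.03, 0.90, 0.00, 0.99
0.10, 0.90, 0.00, 0.99, 0.18, 0.88, 0.00, 0.99, 0.26, 0.87, 0.00, 0.99, 0.33, 0.84, 0.00, 0.99, 0.40, 0.81, 0.00, 0.99
0.47, 0.77, 0.00, 0.99, 0.54, 0.73, 0.00, 0.99, 0.60, 0.68, 0.00, 0.99, 0.65, 0.62, 0.00, 0.99, 0.70, 0.56, 0.00, 0.99
0.75, 0.50, 0.00, 0.99, 0.79, 0.43, 0.00, 0.99, 0.83, 0.36, 0.00, 0.99, 0.85, 0.29, 0.00, 0.99, 0.88, 0.21, 0.00, 0.99
0.89, 0.14, 0.00, 0.99, 0.90, 0.06, 0.00, 0.99, 0.90, -0.02, 0.00, 0.99
```

Call:
carry_out:
  rows: [-0.62, 0.66, 0, 1, -0.56, 0.71, 0, 1, -0.49, 0.76, 0, 1, -0.43, 0.8, 0, 1, -0.36, 0.83, 0, 1]
  grip: 1
  squeeze: 60

```text
t: 0.52
position: [0.2628, 0.4862, 0.2085]
tcp_rot: [3.141, 0.001, 0.786]
force: [-0.7, -1.0, -0.0]
finger_gap: 0.0876
```

Call:
carry_out:
  rows: [-0.28, 0.86, 0, 1, -0.21, 0.88, 0, 1, -0.13, 0.89, 0, 1, -0.05, 0.9, 0, 1, 0.03, 0.9, 0, 1]

```text
t: 0.93
position: [0.3141, 0.3858, 0.2086]
tcp_rot: [3.141, 0.001, 0.349]
force: [1.1, 0.9, 0.2]
finger_gap: 0.0879
```

Call:
carry_out:
  rows: [0.1, 0.9, 0, 1, 0.18, 0.88, 0, 1, 0.26, 0.87, 0, 1, 0.33, 0.84, 0, 1, 0.4, 0.81, 0, 1]

```text
t: 1.35
position: [0.3648, 0.2849, 0.2087]
tcp_rot: [3.141, 0.0, -0.087]
force: [0.2, 0.4, -0.1]
finger_gap: 0.0879
```

Call:
carry_out:
  rows: [0.47, 0.77, 0, 1, 0.54, 0.73, 0, 1, 0.6, 0.68, 0, 1, 0.65, 0.62, 0, 1, 0.7, 0.56, 0, 1]

```text
t: 1.77
position: [0.4154, 0.1841, 0.2087]
tcp_rot: [3.141, 0.0, -0.524]
force: [0.1, 0.1, -0.1]
finger_gap: 0.0879
```

Call:
carry_out:
  rows: [0.75, 0.5, 0, 1, 0.79, 0.43, 0, 1, 0.83, 0.36, 0, 1, 0.85, 0.29, 0, 1, 0.88, 0.21, 0, 1]

```text
t: 2.18
position: [0.4659, 0.0834, 0.2087]
tcp_rot: [3.141, 0.0, -0.96]
force: [-0.4, 0.3, -0.6]
finger_gap: 0.0876
```

```bash
python3 -c "
from h import *
print(arm.read_state()['t'])
plan(.499,.0255,.205,-69)"
```

```text
2.1833
n 3 from [0.4659 0.0834 0.2087] yaw -55.01 rpy [ 3.141  0.    -0.96 ] d [ 0.0331 -0.0579 -0.0037] turn 13.99
0.89, 0.08, 0.05, 0.93, 0.89, 0.01, 0.05, 0.93, 0.89, -0.06, 0.05, 0.93
```

Call:
carry_out:
  rows: [0.89, 0.08, 0.05, 0.93, 0.89, 0.01, 0.05, 0.93, 0.89, -0.06, 0.05, 0.93, 0, 0, 0, 0]

```text
t: 2.52
position: [0.5007, 0.0241, 0.2049]
tcp_rot: [-3.141, -0.001, -1.205]
force: [-0.3, -0.0, 0.1]
finger_gap: 0.0881
```

```bash
python3 -c "
from h import *
snap('top','pics/top1.png');snap('side','pics/side1.png')
crop('pics/top1.png',230,330,150,240,6,'pics/top1c.png');crop('pics/side1.png',240,360,150,250,6,'pics/side1c.png')
plan(.499,.0255,.139,-69)"
```

```text
n 3 from [0.4989 0.0262 0.2047] yaw -68.71 rpy [ 3.141e+00  1.000e-03 -1.199e+00] d [ 0.0001 -0.0007 -0.0657] turn 0.29
0.01, 0.00, 0.88, 0.02, 0.01, 0.00, 0.88, 0.02, 0.01, 0.00, 0.88, 0.02
```

View pics/top1c.png

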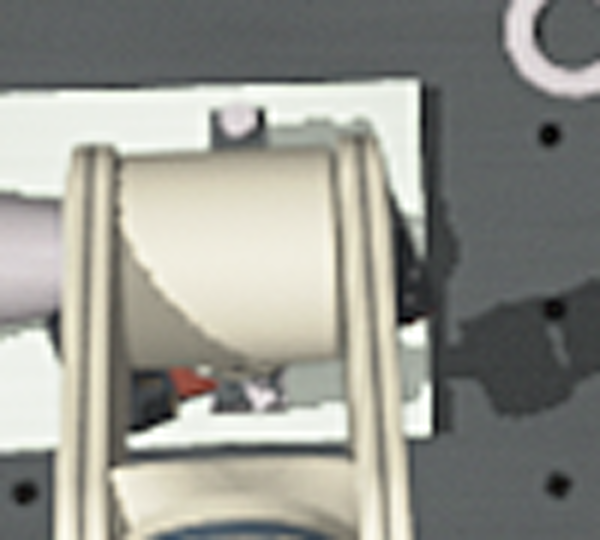

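View pics/side1c.png

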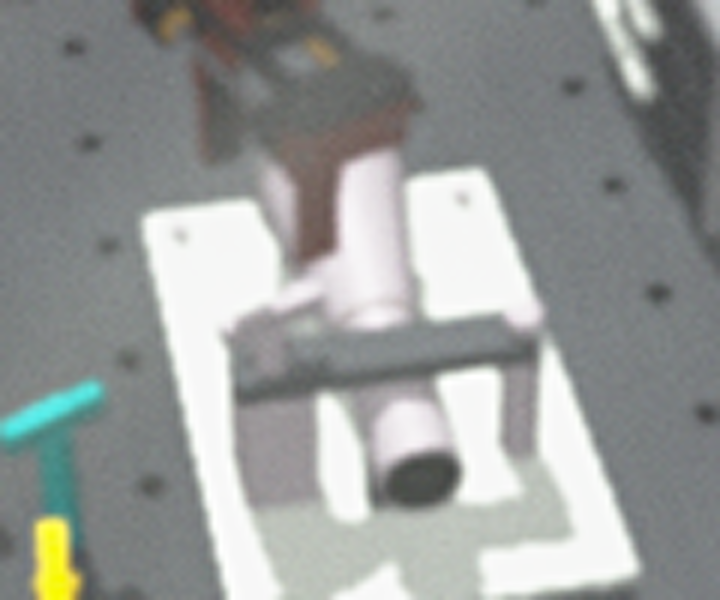

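Call:
carry_out:
  rows: [0.01, 0, 0.66, 0, 0.01, 0, 0.66, 0, 0.01, 0, 0.66, 0, 0, 0, 0.66, 0, 0, 0, 0, 0]

```text
t: 3.03
position: [0.4966, 0.0269, 0.1365]
tcp_rot: [3.136, 0.002, -1.197]
force: [-0.4, -0.1, 1.1]
finger_gap: 0.0881
```

```bash
python3 -c "
from h import *
snap('side','pics/side2.png')
crop('pics/side2.png',240,360,150,250,6,'pics/side2c.png')
print(arm.read_state()['force'])
plan(.499,.0255,.139,-69)"
```

```text
[-0.07339515  0.51814011  1.16591938]
n 1 from [0.4976 0.0268 0.138 ] yaw -68.57 rpy [ 3.138e+00  1.000e-03 -1.197e+00] d [ 0.0014 -0.0013  0.001 ] turn 0.43
0.07, -0.03, -0.04, 0.09
```

View pics/side2c.png

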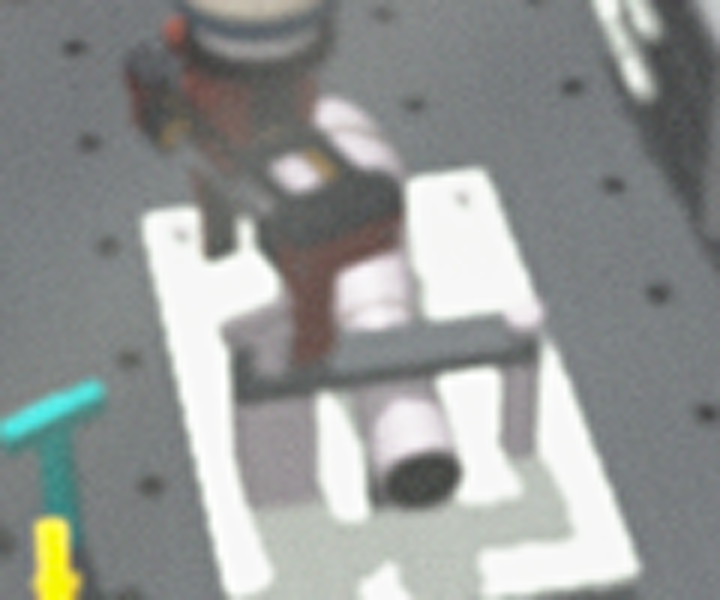

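Call:
carry_out:
  rows: [0, 0, 0, 0, 0, 0, 0, 0, 0, 0, 0, 0, 0, 0, 0, 0, 0, 0, 0, 0]
  grip: 0.35
  squeeze: 60

```text
t: 3.5
position: [0.4999, 0.0259, 0.1398]
tcp_rot: [-3.14, -0.0, -1.199]
force: [0.3, -0.3, 0.4]
finger_gap: 0.0579
```

```bash
python3 -c "
from h import *
s=arm.read_state();print(s['force'],s['wrist_torque'],s['position'])
snap('side','pics/side3.png');snap('top','pics/top3.png')
crop('pics/side3.png',255,335,170,230,9,'pics/side3c.png');crop('pics/top3.png',240,300,180,230,9,'pics/top3c.png')
plan(.499,.0255,.139,-69)"
```

```text
[ 0.29976066 -0.28886714  0.39560693] [-0.0355629   0.14907062  0.03137806] [0.49988084 0.02590767 0.13977735]
n 1 from [0.4997 0.0258 0.1395] yaw -68.71 rpy [-3.141 -0.    -1.199] d [-0.0007 -0.0003 -0.0005] turn 0.29
0.00, 0.03, 0.02, 0.06
```

View pics/side3c.png

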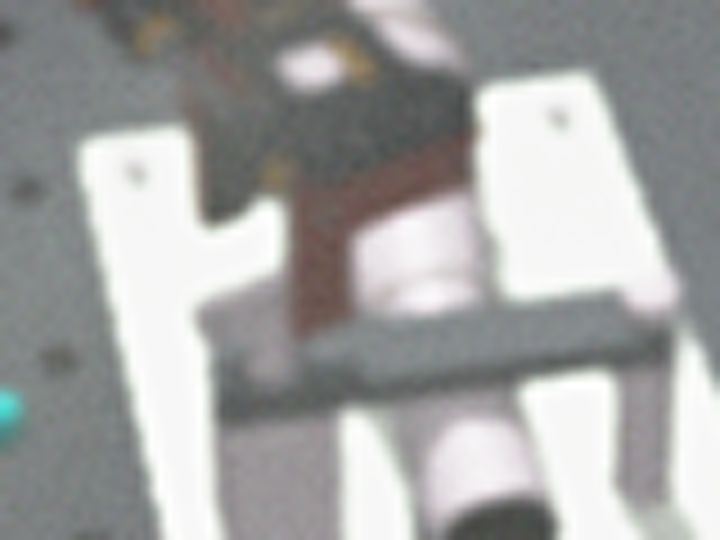

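View pics/top3c.png

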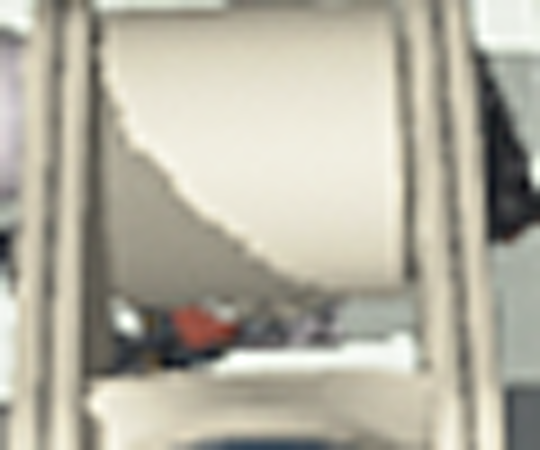

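Call:
carry_out:
  rows: [0, 0.02, 0, 0, 0, 0, 0, 0, 0, 0, 0, 0, 0, 0, 0, 0, 0, 0, 0, 0]
  grip: 0
  squeeze: 60

```text
t: 4.02
position: [0.499, 0.0257, 0.1391]
tcp_rot: [3.141, 0.0, -1.199]
force: [0.7, -0.3, 0.4]
finger_gap: 0.0166
```

```bash
cat >st.py <<'E'
from h import *
s=arm.read_state();print(s['t'],'F',s['force'].round(2),'T',s['wrist_torque'].round(2),'p',s['position'].round(4),'yaw',np.degrees(s['tcp_rot'][2]).round(2),'gap',round(s['finger_gap'],4),'q',s['q'].round(2))
E
python3 st.py
```

```text
4.0167 F [ 0.67 -0.35  0.35] T [-0.02  0.16  0.03] p [0.499  0.0257 0.1391] yaw -68.71 gap 0.0166 q [ 0.03  0.34  1.96 -0.    0.84  1.23]
```

Call:
carry_out:
  rows: [0, 0, 0, 0, 0, 0, 0, 0, 0, 0, 0, 0]

```text
t: 4.27
position: [0.499, 0.0257, 0.1391]
tcp_rot: [3.142, -0.0, -1.199]
force: [0.1, 0.1, 0.0]
finger_gap: 0.0007
```

```bash
python3 st.py
```

```text
4.2667 F [0.05 0.07 0.  ] T [-0.01  0.13  0.02] p [0.499  0.0257 0.1391] yaw -68.71 gap 0.0007 q [ 0.03  0.34  1.96 -0.    0.84  1.23]
```

```bash
python3 -c "
from h import *
snap('side','pics/side4.png')
crop('pics/side4.png',255,335,170,230,9,'pics/side4c.png')
for z in(.125,.139,.152): print(z,proj('side',(.499,.0257,z)))"
```

```text
0.125 [285.68026387 206.32439569]
0.139 [285.56646362 203.06271567]
0.152 [285.45940791 199.9943438 ]
```

View pics/side4c.png

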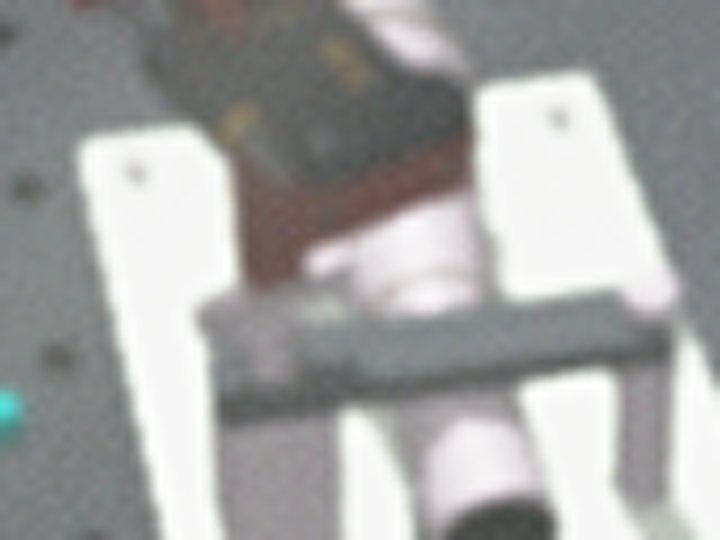

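```bash
python3 -c "
from h import *
P=lambda p:((proj('side',p)-[255,170]+.44)*9).round(0)
c=np.array([.499,.0257,0]);x=np.array([np.cos(np.radians(-68.7)),np.sin(np.radians(-68.7)),0])
for z in(.105,.115,.125,.135,.145,.155):
  print(z,[P(c+[0,0,z]+x*d) for d in(.029,.043)],'closed front',P(c+[0,0,z]+x*.0135))
# triangulate bar
import numpy as np
f=lambda x,y:(250+x/8-.44,160+y/8-.44)
g=lambda x,y:(262+x/10-.45,180+y/10-.45)
for a,b in(((198,460),(163,246)),((146,325),(306,180))):
  o1,d1=ray('top',*f(*a));o2,d2=ray('side',*g(*b))
  t=np.linalg.lstsq(np.c_[d1,-d2],o2-o1,rcond=None)[0];print(o1+d1*t[0],o2+d2*t[1])
print(optics.camera_info('side').keys())
"
```

```text
0.105 [array([322., 418.]), array([343., 441.])] closed front [300. 394.]
0.115 [array([322., 398.]), array([342., 421.])] closed front [300. 373.]
0.125 [array([321., 377.]), array([342., 400.])] closed front [299. 352.]
0.135 [array([321., 356.]), array([341., 379.])] closed front [299. 331.]
0.145 [array([320., 335.]), array([341., 358.])] closed front [298. 310.]
0.155 [array([320., 313.]), array([340., 336.])] closed front [297. 289.]
[0.47203902 0.01431713 0.1484913 ] [0.47267775 0.01428801 0.14853902]
[0.52855695 0.03522922 0.15099106] [0.52228909 0.0355643  0.15024605]
dict_keys(['camera_matrix', 'extrinsics'])
```

```bash
python3 -c "
from h import *
crop('pics/side4.png',240,340,130,230,6,'pics/s4d.png');crop('pics/side2.png',240,340,130,230,6,'pics/s2d.png')
a=np.hstack([cv2.imread('pics/s2d.png'),cv2.imread('pics/s4d.png')]);cv2.imwrite('pics/s24.png',cv2.resize(a,(800,400),interpolation=cv2.INTER_AREA))
"
```

```text
(no output)
```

View pics/s24.png

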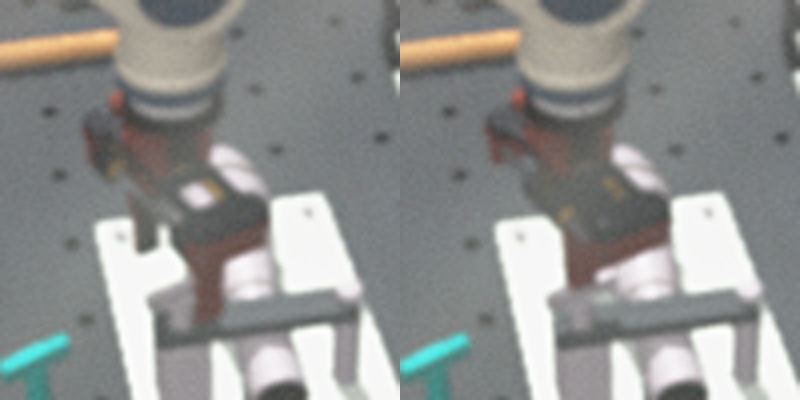

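```bash
python3 -c "
from h import *
crop('pics/side0.png',150,220,60,160,6,'pics/s0g.png');crop('pics/top0.png',40,130,270,345,6,'pics/t0g.png')
p=np.array([.211,.588,0]);x=np.array([np.cos(1.226),np.sin(1.226),0])
for z in(.194,.208,.22,.255):
  print(z,[((proj('side',p+[0,0,z]+x*d)-[150,60]+.44)*6).round() for d in(-.0575,-.044,0,.044,.0575)])
  print(z,[((proj('top',p+[0,0,z]+x*d)-[40,270]+.44)*6).round() for d in(-.0575,-.044,0,.044,.0575)])
"
```

```text
0.194 [array([223., 348.]), array([230., 338.]), array([253., 304.]), array([275., 272.]), array([282., 262.])]
0.194 [array([417., 229.]), array([393., 221.]), array([314., 193.]), array([235., 165.]), array([211., 157.])]
0.208 [array([219., 329.]), array([227., 318.]), array([250., 285.]), array([272., 253.]), array([279., 243.])]
0.208 [array([405., 234.]), array([381., 225.]), array([301., 197.]), array([221., 169.]), array([196., 160.])]
0.22 [array([216., 312.]), array([223., 302.]), array([247., 269.]), array([269., 236.]), array([276., 227.])]
0.22 [array([395., 238.]), array([370., 229.]), array([289., 201.]), array([208., 172.]), array([183., 164.])]
0.255 [array([206., 263.]), array([213., 253.]), array([237., 220.]), array([260., 188.]), array([267., 179.])]
0.255 [array([363., 249.]), array([337., 240.]), array([254., 211.]), array([170., 182.]), array([145., 173.])]
```

View pics/s0g.png

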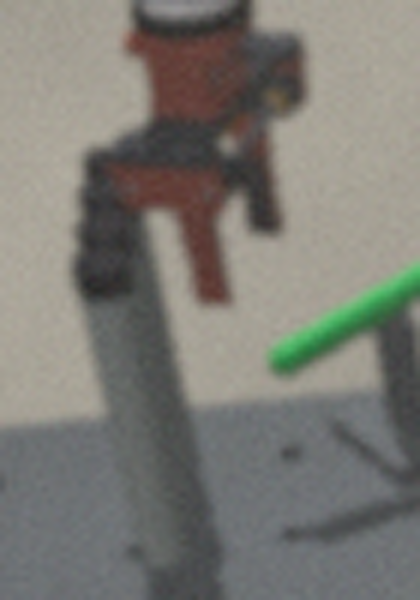

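View pics/t0g.png

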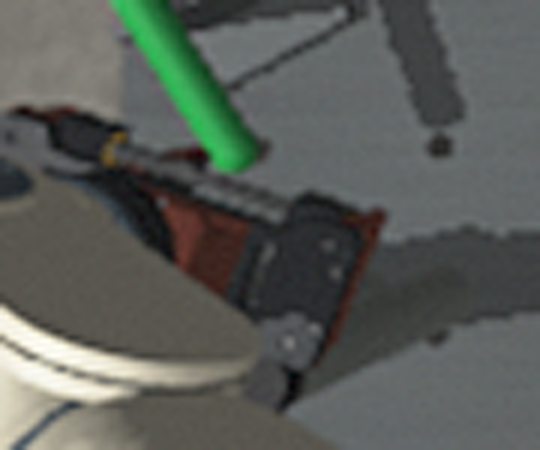

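Call:
carry_out:
  rows: [0, 0, -0.2, 0, 0, 0, 0, 0, 0, 0, 0, 0, 0, 0, 0, 0, 0, 0, 0, 0]
  grip: 0.6

```text
t: 4.73
position: [0.499, 0.0257, 0.1441]
tcp_rot: [-3.142, -0.0, -1.199]
force: [1.4, -0.1, 0.0]
finger_gap: 0.0305
```

Call:
carry_out:
  rows: [0, 0, 0.5, 0, 0, 0, 0.4, 0]

```text
t: 4.9
position: [0.4994, 0.0257, 0.1215]
tcp_rot: [-3.141, -0.0, -1.199]
force: [-0.5, 0.3, -0.0]
finger_gap: 0.0435
```

```bash
python3 st.py; python3 -c "
from h import *
snap('side','pics/side5.png')
crop('pics/side5.png',240,340,140,230,8,'pics/side5c.png')"
```

```text
4.9 F [-0.48  0.32 -0.04] T [ 0.01  0.17 -0.02] p [0.4994 0.0257 0.1215] yaw -68.71 gap 0.0435 q [ 0.03  0.37  1.97 -0.    0.8   1.23]
```

View pics/side5c.png

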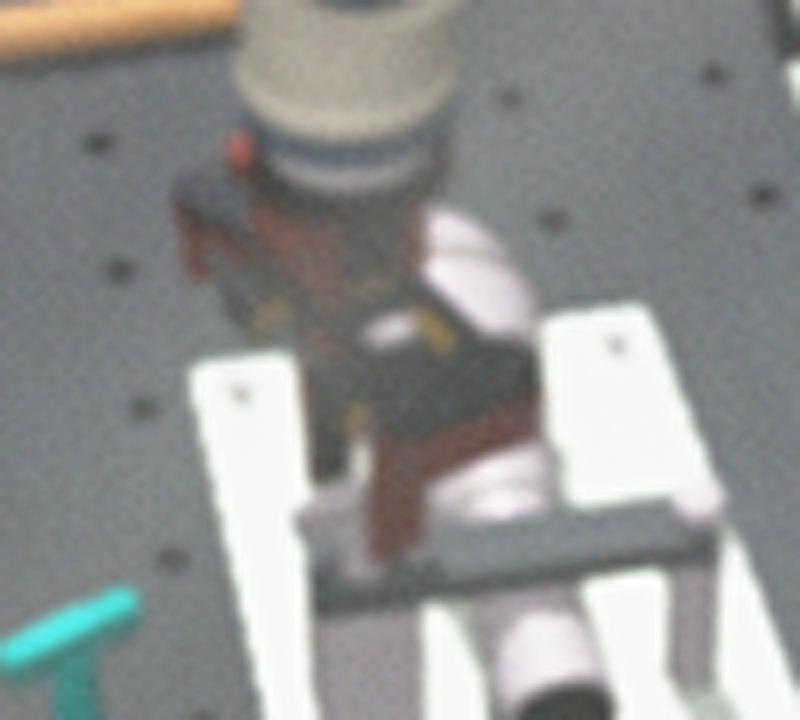

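Call:
carry_out:
  rows: [0, 0, 0.24, 0, 0, 0, 0.2, 0, 0, 0, 0, 0]

```text
t: 5.2
position: [0.4984, 0.0257, 0.1096]
tcp_rot: [3.14, 0.001, -1.199]
force: [-0.5, 0.3, -0.0]
finger_gap: 0.0525
```

Call:
carry_out:
  rows: [0, 0, 0, 0, 0, 0, 0, 0, 0, 0, 0, 0, 0, 0, 0, 0, 0, 0, 0, 0]
  grip: 0

```text
t: 5.62
position: [0.4992, 0.0257, 0.1109]
tcp_rot: [-3.141, -0.0, -1.199]
force: [-0.7, -0.8, -0.7]
finger_gap: 0.023
```

```bash
python3 st.py; python3 -c "
from h import *
snap('side','pics/side6.png')
crop('pics/side6.png',240,340,140,230,8,'pics/side6c.png')"
```

```text
5.6167 F [-0.68 -0.8  -0.7 ] T [-0.03  0.1  -0.  ] p [0.4992 0.0257 0.1109] yaw -68.7 gap 0.023 q [ 0.03  0.39  1.97 -0.    0.78  1.23]
```

View pics/side6c.png

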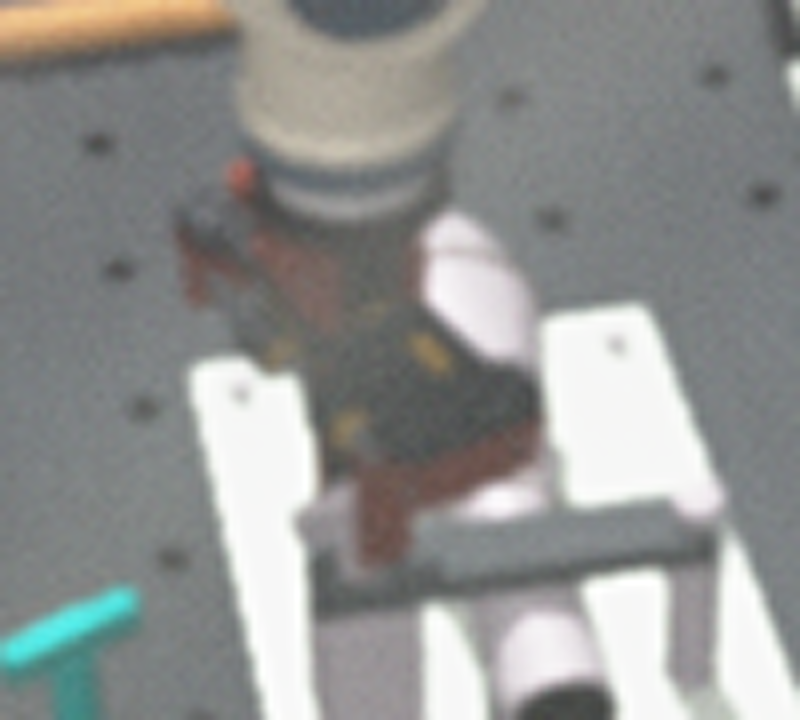

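Call:
carry_out:
  rows: [0, 0, 0, 0, 0, 0, 0, 0, 0, 0, 0, 0]

```text
t: 5.92
position: [0.4992, 0.0258, 0.1109]
tcp_rot: [-3.141, -0.0, -1.199]
force: [-0.6, 0.4, 2.9]
finger_gap: 0.0187
```

```bash
python3 st.py
```

```text
5.9167 F [-0.61  0.4   2.93] T [0.01 0.3  0.04] p [0.4992 0.0258 0.1109] yaw -68.71 gap 0.0187 q [0.03 0.39 1.97 0.   0.78 1.23]
```

Call:
carry_out:
  rows: [0, 0, 0, 0, 0, 0, 0, 0, 0, 0, -0.23, 0, 0, 0, -0.23, 0, 0, 0, 0, 0]
  grip: 0.35

```text
t: 6.33
position: [0.4998, 0.0257, 0.1233]
tcp_rot: [-3.14, -0.001, -1.199]
force: [-0.1, 0.3, -0.2]
finger_gap: 0.0308
```

Call:
carry_out:
  rows: [0, 0, 0, 0, 0, 0, 0, 0, 0, 0, 0, 0, 0, 0, 0, 0, 0, 0, 0, 0]
  grip: 0

```text
t: 6.75
position: [0.4991, 0.0257, 0.1222]
tcp_rot: [-3.141, 0.0, -1.199]
force: [-1.1, 0.9, 2.6]
finger_gap: 0.0156
```

```bash
python3 st.py
```

```text
6.75 F [-1.11  0.93  2.61] T [ 0.04  0.19 -0.  ] p [0.4991 0.0257 0.1222] yaw -68.71 gap 0.0156 q [0.03 0.37 1.97 0.   0.81 1.23]
```

Call:
carry_out:
  rows: [0, 0, 0, 0, 0, 0, 0, 0]

```text
t: 6.92
position: [0.4991, 0.0257, 0.1222]
tcp_rot: [-3.141, 0.0, -1.199]
force: [-1.3, 1.1, 4.6]
finger_gap: 0.0156
```

```bash
python3 st.py; python3 -c "
from h import *
snap('side','pics/side7.png')
crop('pics/side7.png',255,335,170,230,9,'pics/side7c.png')"
```

```text
6.9167 F [-1.29  1.11  4.59] T [0.07 0.27 0.02] p [0.4991 0.0257 0.1222] yaw -68.71 gap 0.0156 q [0.03 0.37 1.97 0.   0.81 1.23]
```

View pics/side7c.png

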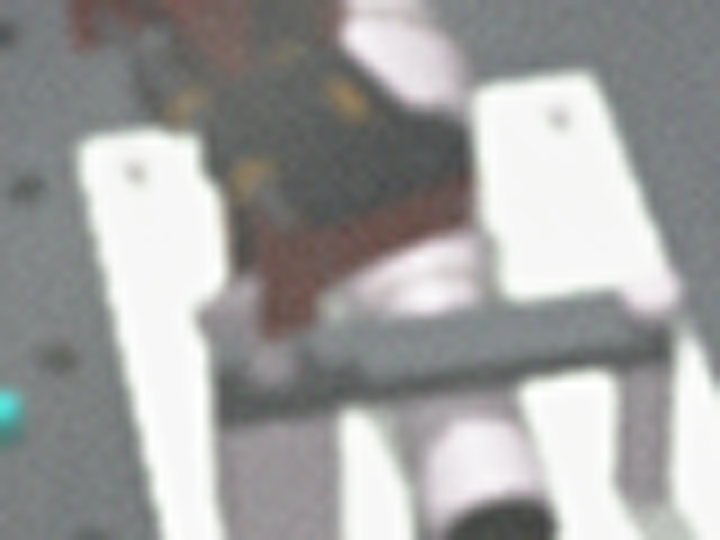

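Call:
carry_out:
  rows: [0, 0, 0, 0.5, 0, 0, 0, 0.5]

```text
t: 7.13
position: [0.4992, 0.0256, 0.1222]
tcp_rot: [-3.141, -0.0, -1.288]
force: [-0.0, -0.3, 3.7]
finger_gap: 0.0158
```

```bash
python3 st.py
```

```text
7.1333 F [-0.05 -0.25  3.73] T [-0.    0.07  0.24] p [0.4992 0.0256 0.1222] yaw -73.77 gap 0.0158 q [ 0.03  0.37  1.97 -0.    0.81  1.32]
```

Call:
carry_out:
  rows: [0, 0, 0, 0.5, 0, 0, 0, 0.5]

```text
t: 7.3
position: [0.4993, 0.0256, 0.1222]
tcp_rot: [-3.141, -0.0, -1.375]
force: [-0.7, 0.5, 3.9]
finger_gap: 0.0154
```

```bash
python3 st.py
```

```text
7.3 F [-0.73  0.5   3.89] T [-0.03  0.03  0.19] p [0.4993 0.0256 0.1222] yaw -78.78 gap 0.0154 q [ 0.03  0.37  1.97 -0.    0.81  1.4 ]
```

Call:
carry_out:
  rows: [0, 0, 0, 1, 0, 0, 0, 1, 0, 0, 0, 1, 0, 0, 0, 1]

```text
t: 7.63
position: [0.4993, 0.0256, 0.1222]
tcp_rot: [-3.141, -0.0, -1.726]
force: [-0.8, 1.0, 3.2]
finger_gap: 0.0156
```

```bash
python3 st.py; python3 -c "
from h import *
snap('side','pics/side8.png');snap('top','pics/top8.png')
crop('pics/side8.png',255,335,170,230,9,'pics/side8c.png');crop('pics/top8.png',240,310,170,230,9,'pics/top8c.png')"
```

```text
7.6333 F [-0.84  0.98  3.2 ] T [0.14 0.14 0.3 ] p [0.4993 0.0256 0.1222] yaw -98.9 gap 0.0156 q [ 0.03  0.37  1.97 -0.    0.81  1.75]
```

View pics/side8c.png

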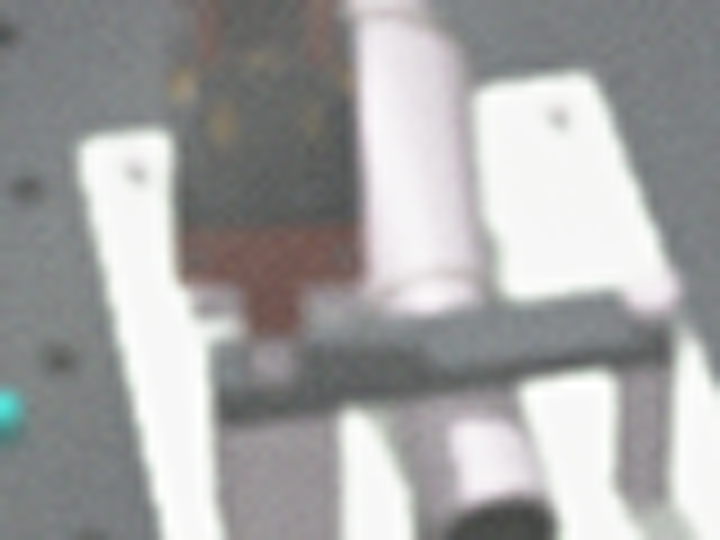

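View pics/top8c.png

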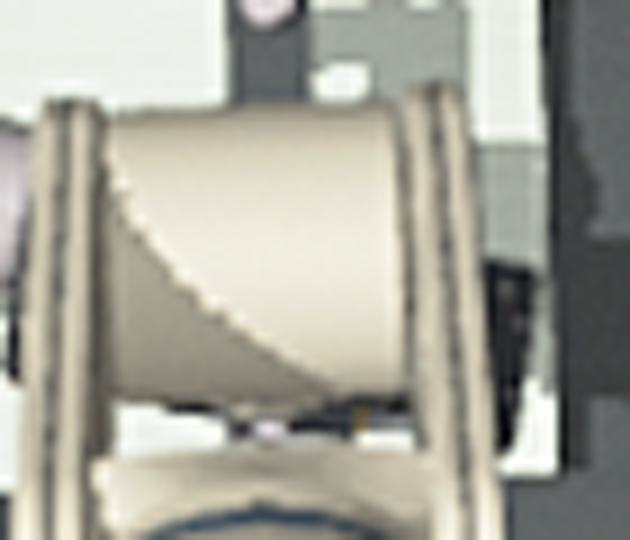

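Call:
carry_out:
  rows: [0, 0, -0.01, -1, 0, 0, -0.01, -1, 0, 0, -0.01, -1, 0, 0, -0.01, -1, 0, 0, -0.01, -1]

```text
t: 8.15
position: [0.4981, 0.0257, 0.1225]
tcp_rot: [3.14, 0.001, -1.28]
force: [0.8, 0.5, -5.3]
finger_gap: 0.016
```

Call:
carry_out:
  rows: [0, 0, -0.01, -1, 0, 0, -0.01, -1, 0, 0, -0.01, -1, 0, 0, -0.01, -1, 0, 0, -0.01, -1]

```text
t: 8.57
position: [0.4978, 0.0256, 0.1233]
tcp_rot: [3.14, 0.002, -0.843]
force: [2.3, -0.5, -9.6]
finger_gap: 0.0156
```

```bash
python3 st.py
```

```text
8.5667 F [ 2.33 -0.52 -9.61] T [ 0.   -0.14 -0.3 ] p [0.4978 0.0256 0.1233] yaw -48.33 gap 0.0156 q [0.03 0.37 1.97 0.   0.81 0.87]
```

Call:
carry_out:
  rows: [0, 0, -0.008, -1, 0, 0, -0.008, -1, 0, 0, -0.008, -1, 0, 0, -0.008, -1, 0, 0, -0.008, -1]

```text
t: 8.98
position: [0.4979, 0.0257, 0.1243]
tcp_rot: [3.141, 0.002, -0.407]
force: [2.5, -0.6, -8.5]
finger_gap: 0.0156
```

Call:
carry_out:
  rows: [0, 0, -0.008, -1, 0, 0, -0.008, -1, 0, 0, -0.008, -1, 0, 0, -0.008, -1, 0, 0, -0.008, -1]

```text
t: 9.4
position: [0.4979, 0.0257, 0.1254]
tcp_rot: [-3.141, 0.002, 0.029]
force: [0.1, 0.4, -7.0]
finger_gap: 0.0157
```

Call:
carry_out:
  rows: [0, 0, -0.01, -1, 0, 0, -0.01, -1, 0, 0, -0.01, -1, 0, 0, -0.01, -1, 0, 0, -0.01, -1]

```text
t: 9.82
position: [0.4976, 0.0259, 0.1265]
tcp_rot: [-3.14, 0.003, 0.465]
force: [0.1, 1.3, -8.0]
finger_gap: 0.0113
```

Call:
carry_out:
  rows: [0, 0, -0.01, -1, 0, 0, -0.01, -1, 0, 0, -0.01, -1, 0, 0, -0.01, -1, 0, 0, -0.01, -1]

```text
t: 10.23
position: [0.4974, 0.0259, 0.1276]
tcp_rot: [-3.138, 0.002, 0.902]
force: [0.9, 0.3, -7.9]
finger_gap: 0.0111
```

Call:
carry_out:
  rows: [0, 0, -0.01, -1, 0, 0, -0.01, -1, 0, 0, -0.01, -1, 0, 0, -0.01, -1, 0, 0, -0.01, -1]

```text
t: 10.65
position: [0.4972, 0.0259, 0.1288]
tcp_rot: [-3.138, 0.0, 1.338]
force: [-0.2, 0.3, -10.2]
finger_gap: 0.0116
```

```bash
python3 st.py; python3 -c "
from h import *
snap('side','pics/side9.png')
crop('pics/side9.png',255,335,170,230,9,'pics/side9c.png')"
```

```text
10.65 F [ -0.18   0.27 -10.18] T [ 0.26 -0.12 -0.31] p [0.4972 0.0259 0.1288] yaw 76.66 gap 0.0116 q [ 0.03  0.36  1.96  0.    0.82 -1.31]
```

View pics/side9c.png

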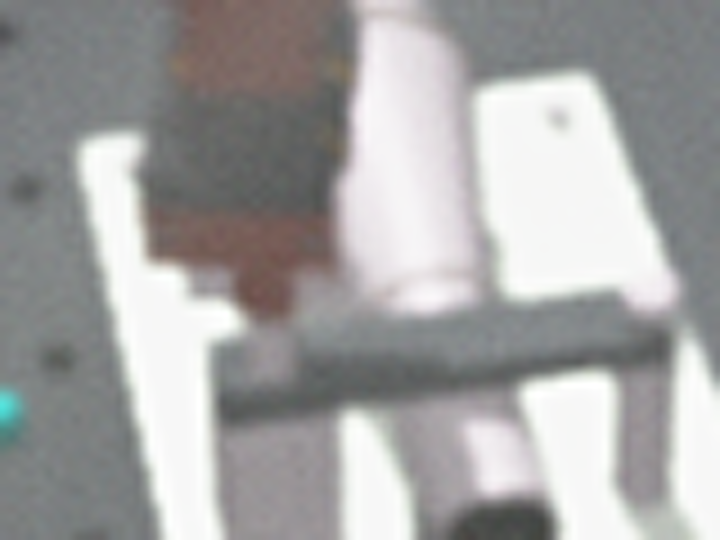

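Call:
carry_out:
  rows: [0, 0, 0, 1, 0, 0, -0.01, 1, 0, 0, -0.01, 1, 0, 0, -0.01, 1, 0, 0, -0.01, 1]

```text
t: 11.12
position: [0.4981, 0.0257, 0.1303]
tcp_rot: [-3.14, 0.001, 0.892]
force: [1.8, 1.7, -9.9]
finger_gap: 0.0118
```

Call:
carry_out:
  rows: [0, 0, -0.01, 1, 0, 0, -0.01, 1, 0, 0, -0.01, 1, 0, 0, -0.01, 1, 0, 0, -0.01, 1]

```text
t: 11.53
position: [0.4981, 0.0256, 0.1315]
tcp_rot: [-3.141, 0.002, 0.456]
force: [1.5, 0.2, -8.5]
finger_gap: 0.0115
```

Call:
carry_out:
  rows: [0, 0, -0.01, 1, 0, 0, -0.01, 1, 0, 0, -0.01, 1, 0, 0, -0.01, 1, 0, 0, -0.01, 1]

```text
t: 11.95
position: [0.4982, 0.0256, 0.1327]
tcp_rot: [3.141, 0.002, 0.02]
force: [1.1, 1.1, -8.8]
finger_gap: 0.0119
```

Call:
carry_out:
  rows: [0, 0, -0.01, 1, 0, 0, -0.01, 1, 0, 0, -0.01, 1, 0, 0, -0.01, 1, 0, 0, -0.01, 1]

```text
t: 12.37
position: [0.4983, 0.0256, 0.134]
tcp_rot: [3.141, 0.001, -0.417]
force: [1.3, -0.7, -7.9]
finger_gap: 0.0119
```

Call:
carry_out:
  rows: [0, 0, -0.01, 1, 0, 0, -0.01, 1, 0, 0, -0.01, 1, 0, 0, -0.01, 1, 0, 0, -0.01, 1]

```text
t: 12.78
position: [0.4984, 0.0255, 0.1353]
tcp_rot: [3.14, 0.001, -0.853]
force: [1.4, -1.2, -8.9]
finger_gap: 0.0119
```

Call:
carry_out:
  rows: [0, 0, -0.01, 1, 0, 0, -0.01, 1, 0, 0, -0.01, 1, 0, 0, -0.01, 1, 0, 0, -0.01, 1]

```text
t: 13.2
position: [0.4984, 0.0254, 0.1365]
tcp_rot: [3.14, -0.0, -1.289]
force: [1.7, -0.5, -9.1]
finger_gap: 0.0115
```

```bash
python3 st.py; python3 -c "
from h import *
snap('side','pics/side10.png')
crop('pics/side10.png',255,335,170,230,9,'pics/side10c.png')"
```

```text
13.2 F [ 1.72 -0.49 -9.13] T [-0.19 -0.29  0.32] p [0.4984 0.0254 0.1365] yaw -73.88 gap 0.0115 q [ 0.03  0.35  1.96 -0.    0.84  1.32]
```

View pics/side10c.png

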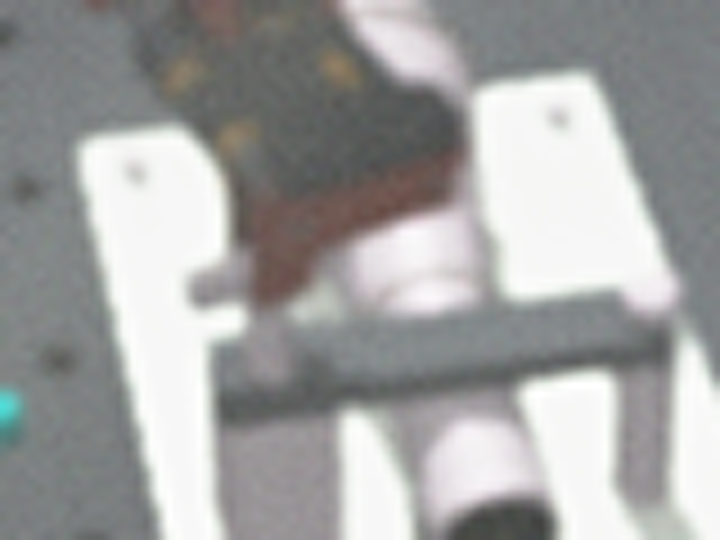

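Call:
carry_out:
  rows: [0, 0, -0.01, 1, 0, 0, -0.01, 1, 0, 0, -0.01, 1, 0, 0, -0.01, 1, 0, 0, -0.01, 1]

```text
t: 13.67
position: [0.4983, 0.0254, 0.1379]
tcp_rot: [3.14, -0.001, -1.724]
force: [1.4, -0.5, -8.8]
finger_gap: 0.0115
```

Call:
carry_out:
  rows: [0, 0, -0.01, 1, 0, 0, -0.01, 1, 0, 0, -0.01, 1, 0, 0, 0, -1, 0, 0, -0.01, -1]

```text
t: 14.08
position: [0.4985, 0.0258, 0.139]
tcp_rot: [3.14, 0.0, -1.805]
force: [3.0, 0.9, -11.0]
finger_gap: 0.0115
```

Call:
carry_out:
  rows: [0, 0, -0.01, -1, 0, 0, -0.01, -1, 0, 0, -0.01, -1, 0, 0, -0.01, -1, 0, 0, -0.01, -1]

```text
t: 14.5
position: [0.4984, 0.0258, 0.1402]
tcp_rot: [3.14, 0.001, -1.368]
force: [-0.4, 0.9, -9.5]
finger_gap: 0.0117
```

Call:
carry_out:
  rows: [0, 0, -0.01, -1, 0, 0, -0.01, -1, 0, 0, -0.01, -1, 0, 0, -0.01, -1, 0, 0, -0.01, -1]

```text
t: 14.92
position: [0.4983, 0.0258, 0.1416]
tcp_rot: [3.141, 0.001, -0.932]
force: [0.3, 0.7, -7.1]
finger_gap: 0.0118
```

Call:
carry_out:
  rows: [0, 0, -0.01, -1, 0, 0, -0.01, -1, 0, 0, -0.01, -1, 0, 0, -0.01, -1, 0, 0, -0.01, -1]

```text
t: 15.33
position: [0.4983, 0.0259, 0.1428]
tcp_rot: [3.141, 0.002, -0.495]
force: [1.1, 1.6, -6.2]
finger_gap: 0.0113
```

Call:
carry_out:
  rows: [0, 0, -0.01, -1, 0, 0, -0.01, -1, 0, 0, -0.01, -1, 0, 0, -0.01, -1, 0, 0, -0.01, -1]

```text
t: 15.75
position: [0.4983, 0.0259, 0.1443]
tcp_rot: [-3.141, 0.002, -0.059]
force: [-1.0, 2.0, -2.4]
finger_gap: 0.0114
```

```bash
python3 st.py
```

```text
15.75 F [-1.    1.96 -2.39] T [ 0.28  0.11 -0.26] p [0.4983 0.0259 0.1443] yaw -3.37 gap 0.0114 q [0.03 0.33 1.95 0.   0.86 0.09]
```

Call:
carry_out:
  rows: [0, 0, -0.02, -1, 0, 0, -0.02, -1, 0, 0, -0.03, -1, 0, 0, -0.03, -1, 0, 0, -0.04, -1]

```text
t: 16.17
position: [0.4989, 0.0258, 0.1487]
tcp_rot: [-3.141, 0.0, 0.378]
force: [-0.2, -0.1, -1.0]
finger_gap: 0.0118
```

```bash
python3 st.py
```

```text
16.1667 F [-0.24 -0.08 -1.03] T [-0.04  0.14 -0.  ] p [0.4989 0.0258 0.1487] yaw 21.68 gap 0.0118 q [ 0.03  0.33  1.95  0.    0.87 -0.35]
```

Call:
carry_out:
  rows: [0, 0, -0.2, 0, 0, 0, -0.4, 0, 0, 0, -0.6, 0, 0, 0, -0.6, 0, 0, 0, -0.6, 0]

```text
t: 16.58
position: [0.4989, 0.0256, 0.2095]
tcp_rot: [-3.142, 0.0, 0.37]
force: [0.4, 0.1, -2.6]
finger_gap: 0.0118
```

```bash
python3 st.py
```

```text
16.5833 F [ 0.44  0.08 -2.59] T [-0.03 -0.05 -0.01] p [0.4989 0.0256 0.2095] yaw 21.19 gap 0.0118 q [ 0.03  0.24  1.9  -0.    1.   -0.34]
```

Call:
carry_out:
  rows: [0, 0, -0.6, 0, 0, 0, -0.6, 0, 0, 0, -0.4, 0, 0, 0, 0, 0]

```text
t: 16.92
position: [0.5003, 0.0257, 0.2509]
tcp_rot: [3.14, -0.004, 0.371]
force: [0.3, -0.1, -3.1]
finger_gap: 0.0115
```

```bash
python3 st.py; python3 -c "
from h import *
snap('side','pics/side11.png')
crop('pics/side11.png',220,360,130,250,5,'pics/side11c.png')
plan(.54,-.335,.235,21.7)"
```

```text
16.9167 F [ 0.3  -0.15 -3.1 ] T [-0.02 -0.    0.  ] p [0.5003 0.0257 0.2509] yaw 21.23 gap 0.0115 q [ 0.03  0.19  1.86  0.    1.09 -0.34]
n 16 from [0.4997 0.0257 0.2496] yaw 21.25 rpy [ 3.141e+00 -2.000e-03  3.710e-01] d [ 0.0403 -0.3607 -0.0146] turn -0.45
-0.23, 0.88, 0.04, -0.01, -0.23, 0.88, 0.04, -0.01, -0.23, 0.88, 0.04, -0.01, -0.23, 0.88, 0.04, -0.01, -0.23, 0.88, 0.04, -0.01
-0.23, 0.88, 0.04, -0.01, -0.24, 0.88, 0.04, -0.01, -0.24, 0.88, 0.04, -0.01, -0.24, 0.88, 0.04, -0.01, -0.24, 0.88, 0.04, -0.01
-0.24, 0.88, 0.04, -0.01, -0.24, 0.88, 0.04, -0.01, -0.24, 0.88, 0.04, -0.01, -0.24, 0.88, 0.04, -0.01, -0.24, 0.88, 0.04, -0.01
-0.24, 0.88, 0.04, -0.01
```

View pics/side11c.png

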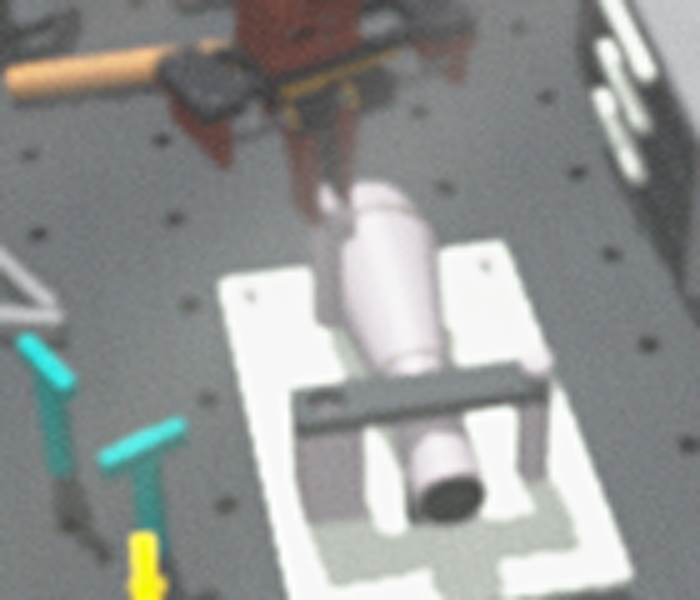

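Call:
carry_out:
  rows: [-0.12, 0.45, 0, 0, -0.24, 0.88, 0, 0, -0.24, 0.88, 0, 0, -0.24, 0.88, 0, 0, -0.24, 0.88, 0, 0]

```text
t: 17.38
position: [0.5091, -0.0781, 0.2471]
tcp_rot: [-3.141, 0.002, 0.372]
force: [1.1, -0.4, -1.1]
finger_gap: 0.0114
```

Call:
carry_out:
  rows: [-0.24, 0.88, 0, 0, -0.24, 0.88, 0, 0, -0.24, 0.88, 0, 0, -0.24, 0.88, 0, 0, -0.24, 0.88, 0, 0]

```text
t: 17.8
position: [0.521, -0.1916, 0.247]
tcp_rot: [-3.14, 0.002, 0.371]
force: [-0.0, 0.8, -1.5]
finger_gap: 0.0113
```

Call:
carry_out:
  rows: [-0.24, 0.88, 0, 0, -0.24, 0.88, 0.2, 0, -0.24, 0.88, 0.4, 0, -0.24, 0.88, 0.4, 0, -0.24, 0.88, 0.4, 0]

```text
t: 18.22
position: [0.5328, -0.3049, 0.2115]
tcp_rot: [-3.14, 0.002, 0.371]
force: [0.2, -0.5, -3.4]
finger_gap: 0.0115
```

Call:
carry_out:
  rows: [-0.18, 0.66, 0.4, 0, -0.12, 0.4, 0.4, 0, 0, 0, 0, 0]

```text
t: 18.47
position: [0.5347, -0.3321, 0.1899]
tcp_rot: [-3.138, 0.003, 0.369]
force: [-1.1, -0.3, -2.9]
finger_gap: 0.0116
```

```bash
python3 st.py; python3 -c "
from h import *
snap('side','pics/side12.png');snap('top','pics/top12.png')
crop('pics/side12.png',260,400,210,360,5,'pics/side12c.png')
crop('pics/top12.png',300,430,130,240,5,'pics/top12c.png')"
```

```text
18.4667 F [-1.12 -0.29 -2.88] T [ 0.01  0.1  -0.03] p [ 0.5347 -0.3321  0.1899] yaw 21.17 gap 0.0116 q [-0.57  0.45  1.63 -0.    1.06 -0.94]
```

View pics/side12c.png

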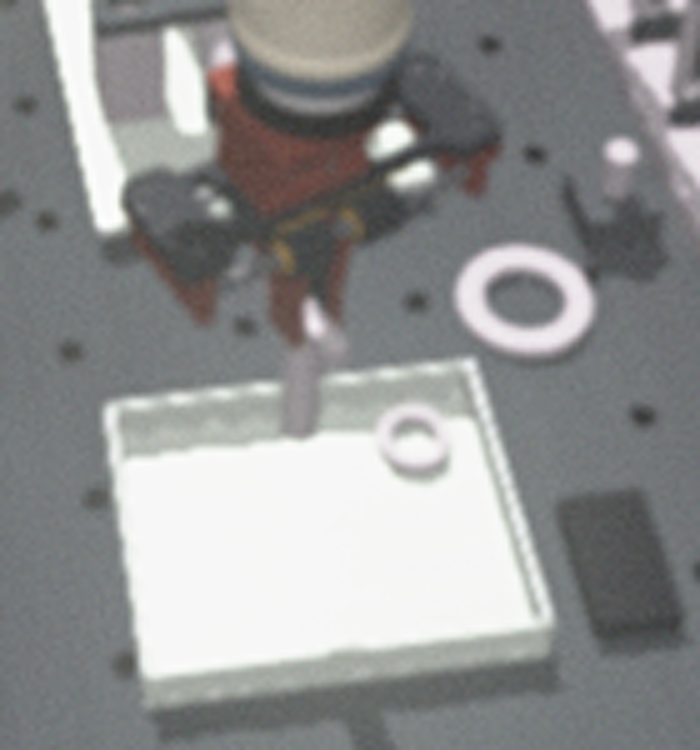

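View pics/top12c.png

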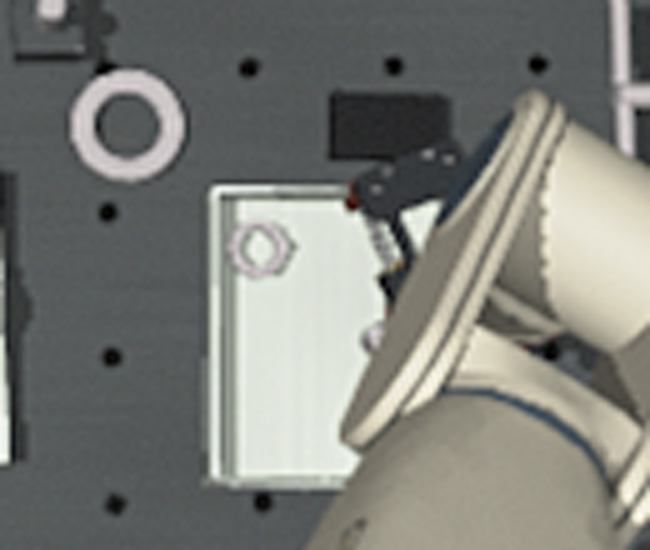

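Call:
carry_out:
  rows: [0, 0, 0.5, 0, 0, 0, 0.9, 0, 0, 0, 0.9, 0, 0, 0, 0.9, 0, 0, 0, 0.7, 0]

```text
t: 18.98
position: [0.5362, -0.3292, 0.0944]
tcp_rot: [-3.141, 0.0, 0.373]
force: [-0.6, 0.3, -2.5]
finger_gap: 0.0113
```

Call:
carry_out:
  rows: [0, 0, 0.2, 0, 0, 0, 0.1, 0, 0, 0, 0, 0, 0, 0, 0, 0]

```text
t: 19.32
position: [0.5374, -0.3309, 0.0896]
tcp_rot: [3.14, -0.001, 0.372]
force: [-0.2, 0.3, -2.2]
finger_gap: 0.0117
```

```bash
python3 st.py; python3 -c "
from h import *
snap('side','pics/side13.png')
crop('pics/side13.png',260,400,210,360,5,'pics/side13c.png')
for z in(.004,.02,.09,.1):print(z,((proj('side',(.535,-.332,z))-[260,210]+.44)*5).round())"
```

```text
19.3167 F [-0.23  0.29 -2.21] T [-0.1   0.04  0.06] p [ 0.5374 -0.3309  0.0896] yaw 21.32 gap 0.0117 q [-0.57  0.58  1.69  0.    0.87 -0.94]
0.004 [298. 548.]
0.02 [299. 532.]
0.09 [302. 457.]
0.1 [303. 446.]
```

View pics/side13c.png

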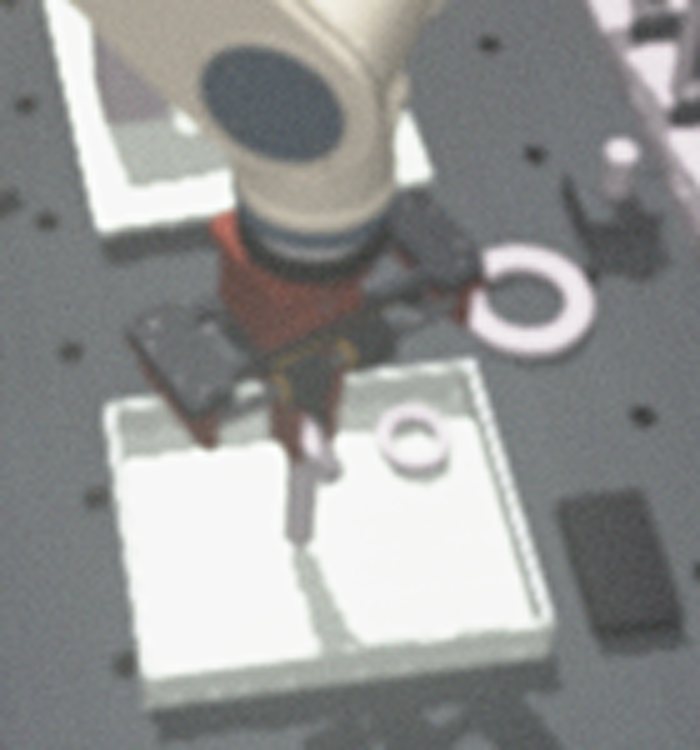

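Call:
carry_out:
  rows: [0, 0, 0.1, 0, 0, 0, 0, 0]

```text
t: 19.53
position: [0.5369, -0.331, 0.0865]
tcp_rot: [3.141, -0.001, 0.372]
force: [-0.6, 0.5, -3.1]
finger_gap: 0.0119
```

Call:
carry_out:
  rows: [0, 0, 0.08, 0, 0, 0, 0, 0]

```text
t: 19.7
position: [0.5365, -0.3308, 0.0839]
tcp_rot: [3.142, -0.0, 0.372]
force: [0.4, -0.4, -2.5]
finger_gap: 0.0116
```

Call:
carry_out:
  rows: [0, 0, 0.08, 0, 0, 0, 0, 0]

```text
t: 19.87
position: [0.5364, -0.3307, 0.0816]
tcp_rot: [-3.141, 0.0, 0.372]
force: [-0.5, 1.6, -2.9]
finger_gap: 0.0115
```

Call:
carry_out:
  rows: [0, 0, 0.08, 0, 0, 0, 0, 0]

```text
t: 20.03
position: [0.5364, -0.3307, 0.0795]
tcp_rot: [-3.141, 0.0, 0.372]
force: [-0.8, 0.9, -2.2]
finger_gap: 0.0111
```

Call:
carry_out:
  rows: [0, 0, 0.06, 0, 0, 0, 0, 0]

```text
t: 20.2
position: [0.5364, -0.3307, 0.0781]
tcp_rot: [-3.141, 0.0, 0.372]
force: [0.2, 0.7, -3.2]
finger_gap: 0.0117
```

```bash
python3 st.py
```

```text
20.2 F [ 0.23  0.68 -3.24] T [-0.05  0.04  0.01] p [ 0.5364 -0.3307  0.0781] yaw 21.29 gap 0.0117 q [-0.57  0.6   1.69 -0.    0.85 -0.94]
```

Call:
carry_out:
  rows: [0, 0, 0.08, 0, 0, 0, 0, 0]

```text
t: 20.37
position: [0.5364, -0.3307, 0.076]
tcp_rot: [-3.141, 0.0, 0.372]
force: [-0.3, 0.1, -1.8]
finger_gap: 0.0118
```

Call:
carry_out:
  rows: [0, 0, 0.06, 0, 0, 0, 0, 0]

```text
t: 20.53
position: [0.5368, -0.3309, 0.0757]
tcp_rot: [3.141, -0.0, 0.372]
force: [-1.8, 0.7, 4.7]
finger_gap: 0.0119
```

```bash
python3 st.py; python3 -c "
from h import *
snap('side','pics/side14.png')
crop('pics/side14.png',290,350,270,340,9,'pics/side14c.png')
for z in(.004,.02):print(z,((proj('side',(.535,-.332,z))-[290,270]+.44)*9).round())"
```

```text
20.5333 F [-1.77  0.75  4.68] T [ 0.21  0.5  -0.03] p [ 0.5368 -0.3309  0.0757] yaw 21.3 gap 0.0119 q [-0.57  0.6   1.69 -0.    0.85 -0.94]
0.004 [267. 446.]
0.02 [268. 417.]
```

View pics/side14c.png

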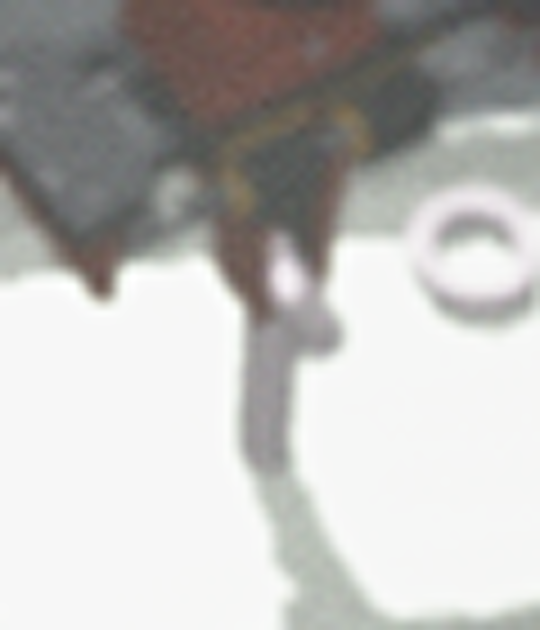

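Call:
carry_out:
  rows: [0, 0, -0.02, 0, 0, 0, 0, 0]
  squeeze: 10

```text
t: 20.75
position: [0.5372, -0.3313, 0.0764]
tcp_rot: [3.14, -0.001, 0.372]
force: [-0.3, 0.2, 5.4]
finger_gap: 0.0114
```

```bash
python3 st.py
```

```text
20.75 F [-0.29  0.24  5.39] T [-0.07  0.28 -0.  ] p [ 0.5372 -0.3313  0.0764] yaw 21.3 gap 0.0114 q [-0.57  0.6   1.69 -0.    0.85 -0.94]
```

Call:
carry_out:
  rows: [0, 0, 0, 0, 0, 0, 0, 0, 0, 0, 0, 0, 0, 0, 0, 0, 0, 0, 0, 0]
  grip: 0.5

```text
t: 21.17
position: [0.5367, -0.3309, 0.0755]
tcp_rot: [3.141, -0.0, 0.372]
force: [-0.4, 0.4, 2.9]
finger_gap: 0.0411
```

```bash
python3 st.py; python3 -c "
from h import *
snap('side','pics/side15.png')
crop('pics/side15.png',290,350,270,340,9,'pics/side15c.png')"
```

```text
21.1667 F [-0.4   0.38  2.86] T [-0.05  0.12 -0.02] p [ 0.5367 -0.3309  0.0755] yaw 21.3 gap 0.0411 q [-0.57  0.6   1.69 -0.    0.85 -0.94]
```

View pics/side15c.png

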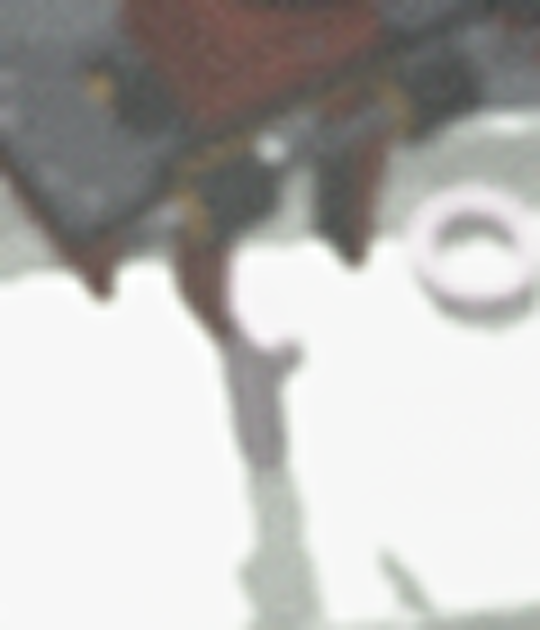

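Call:
carry_out:
  rows: [0, 0, 0, 0, 0, 0, 0, 0, 0, 0, 0, 0, 0, 0, 0, 0, 0, 0, 0, 0]
  grip: 0
  squeeze: 20

```text
t: 21.63
position: [0.5372, -0.3313, 0.0764]
tcp_rot: [3.14, -0.001, 0.372]
force: [-1.3, 0.7, 14.0]
finger_gap: 0.0143
```

```bash
python3 st.py; python3 -c "
from h import *
snap('side','pics/side16.png')
crop('pics/side16.png',290,350,270,340,9,'pics/side16c.png')"
```

```text
21.6333 F [-1.33  0.69 13.99] T [-0.08  0.34  0.01] p [ 0.5372 -0.3313  0.0764] yaw 21.29 gap 0.0143 q [-0.57  0.6   1.69 -0.    0.85 -0.94]
```

View pics/side16c.png

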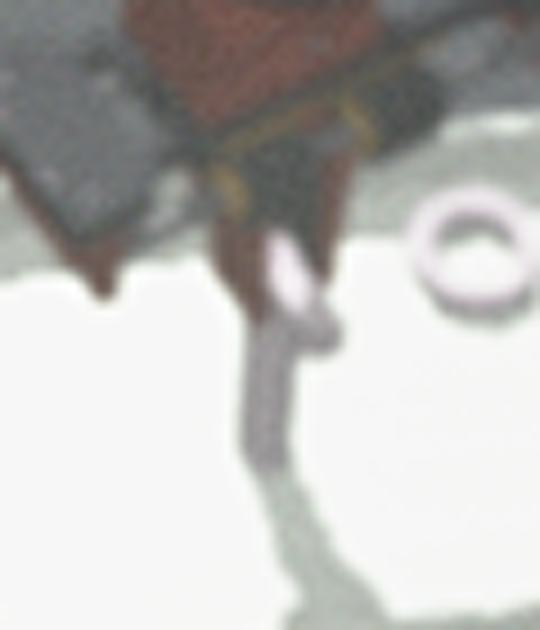

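Call:
carry_out:
  rows: [0, 0, -0.05, 0, 0, 0, 0, 0, 0, 0, 0, 0]

```text
t: 21.93
position: [0.5364, -0.3307, 0.0765]
tcp_rot: [-3.141, 0.0, 0.372]
force: [-0.8, 0.2, 3.5]
finger_gap: 0.0121
```

```bash
python3 st.py
```

```text
21.9333 F [-0.75  0.21  3.47] T [-0.07  0.15  0.  ] p [ 0.5364 -0.3307  0.0765] yaw 21.29 gap 0.0121 q [-0.57  0.6   1.69  0.    0.85 -0.94]
```

Call:
carry_out:
  rows: [0, 0, -0.04, 0, 0, 0, 0, 0]

```text
t: 22.1
position: [0.536, -0.3304, 0.077]
tcp_rot: [-3.14, 0.001, 0.372]
force: [0.7, 0.3, -3.0]
finger_gap: 0.0119
```

```bash
python3 st.py
```

```text
22.1 F [ 0.68  0.3  -3.02] T [-0.08  0.02 -0.03] p [ 0.536  -0.3304  0.077 ] yaw 21.29 gap 0.0119 q [-0.57  0.6   1.69  0.    0.85 -0.94]
```

Call:
carry_out:
  rows: [0, 0, 0, 0, 0, 0, 0, 0, 0, 0, 0, 0]
  grip: 0.3

```text
t: 22.35
position: [0.5366, -0.3308, 0.0776]
tcp_rot: [-3.142, -0.0, 0.372]
force: [0.3, 0.6, -0.6]
finger_gap: 0.0255
```

```bash
python3 st.py; python3 -c "
from h import *
snap('side','pics/side17.png')
crop('pics/side17.png',290,350,270,340,9,'pics/side17c.png')"
```

```text
22.35 F [ 0.29  0.57 -0.64] T [-0.09  0.04 -0.01] p [ 0.5366 -0.3308  0.0776] yaw 21.29 gap 0.0255 q [-0.57  0.6   1.69  0.    0.85 -0.94]
```

View pics/side17c.png

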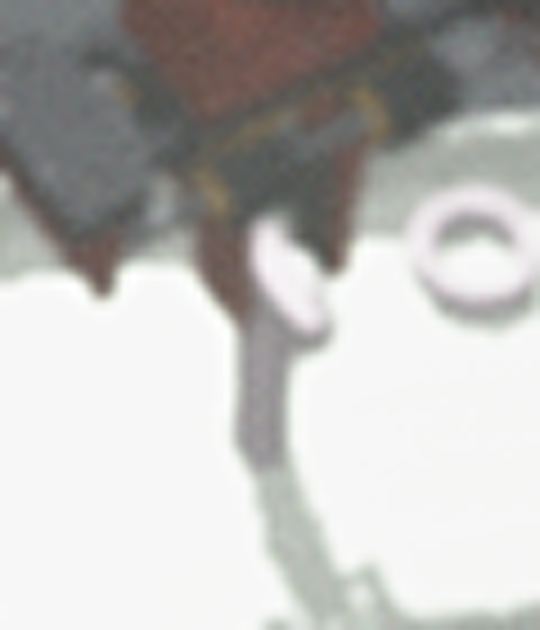

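Call:
carry_out:
  rows: [0, 0, 0, 0, 0, 0, 0, 0, 0, 0, 0, 0, 0, 0, 0, 0]
  grip: 0.45

```text
t: 22.73
position: [0.5366, -0.3308, 0.0777]
tcp_rot: [3.142, -0.0, 0.372]
force: [-0.0, -0.6, -0.1]
finger_gap: 0.0392
```

```bash
python3 st.py; python3 -c "
from h import *
snap('side','pics/side18.png')
crop('pics/side18.png',290,350,270,340,9,'pics/side18c.png')"
```

```text
22.7333 F [-0.03 -0.65 -0.1 ] T [-0.03  0.05  0.05] p [ 0.5366 -0.3308  0.0777] yaw 21.3 gap 0.0392 q [-0.57  0.6   1.69 -0.    0.85 -0.94]
```

View pics/side18c.png

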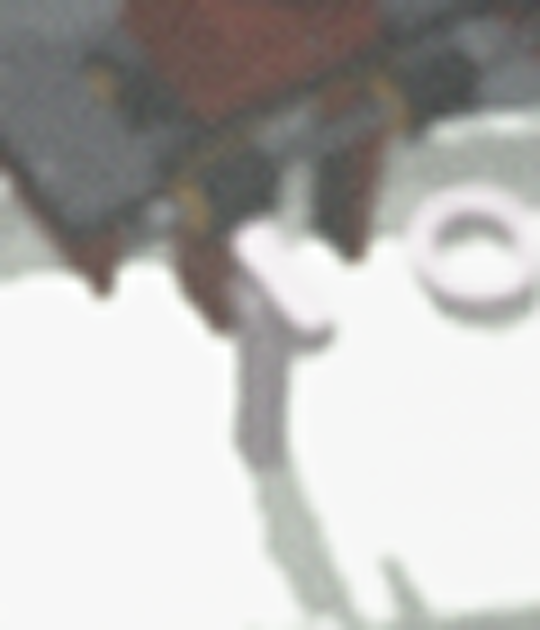

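Call:
carry_out:
  rows: [0, 0, 0, 0, 0, 0, 0, 0, 0, 0, 0, 0, 0, 0, 0, 0, 0, 0, 0, 0]
  grip: 1

```text
t: 23.2
position: [0.5365, -0.3308, 0.0776]
tcp_rot: [3.142, 0.0, 0.372]
force: [-0.3, 0.5, -0.2]
finger_gap: 0.0693
```

Call:
carry_out:
  rows: [0, 0, -0.2, 0, 0, 0, -0.4, 0, 0, 0, -0.4, 0, 0, 0, -0.6, 0, 0, 0, -0.8, 0]

```text
t: 23.62
position: [0.5361, -0.3305, 0.1383]
tcp_rot: [-3.141, 0.001, 0.372]
force: [0.3, -0.5, 0.6]
finger_gap: 0.0882
```

```bash
python3 st.py; python3 -c "
from h import *
snap('side','pics/side19.png')
crop('pics/side19.png',260,400,210,360,5,'pics/side19c.png')"
```

```text
23.6167 F [ 0.26 -0.48  0.6 ] T [-0.06  0.05 -0.01] p [ 0.5361 -0.3305  0.1383] yaw 21.3 gap 0.0882 q [-0.57  0.51  1.67 -0.    0.96 -0.94]
```

View pics/side19c.png

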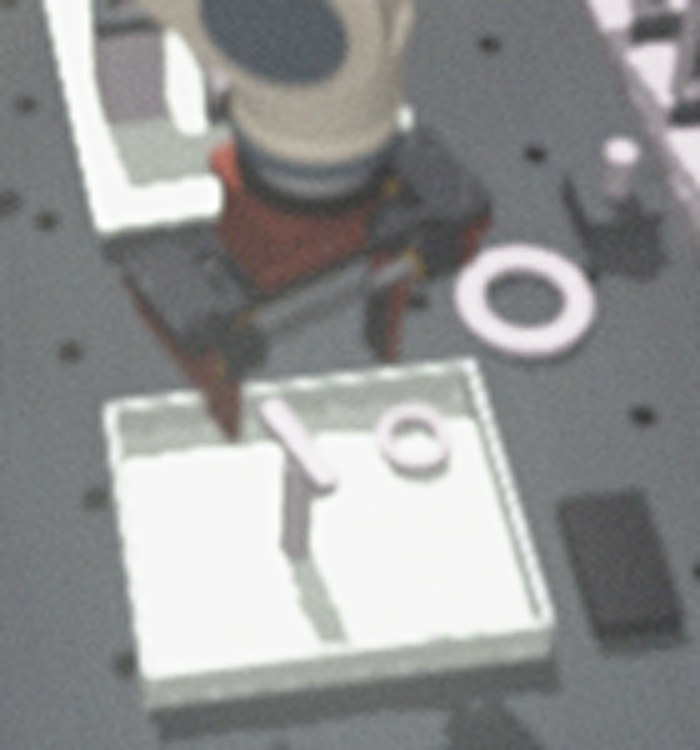

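```bash
python3 -c "
from h import *
for z in(.09,.1,.12,.14,.16,.18):print(z,((proj('side',(.4545,-.3633,z))-[260,210]+.44)*5).round(),((proj('side',(.537,-.331,z))-[260,210]+.44)*5).round())
plan(.505,.09,.25,90)"
```

```text
0.09 [165. 527.] [305. 455.]
0.1 [165. 516.] [306. 444.]
0.12 [164. 494.] [307. 421.]
0.14 [163. 471.] [308. 397.]
0.16 [163. 447.] [309. 373.]
0.18 [162. 423.] [310. 349.]
n 19 from [ 0.5385 -0.332   0.1432] yaw 21.3 rpy [ 3.137e+00 -3.000e-03  3.720e-01] d [-0.0335  0.422   0.1068] turn -68.7
0.26, -0.85, -0.22, -0.72, 0.31, -0.84, -0.22, -0.72, 0.36, -0.81, -0.22, -0.72, 0.41, -0.79, -0.22, -0.72, 0.46, -0.76, -0.22, -0.72
0.51, -0.73, -0.22, -0.72, 0.55, -0.70, -0.22, -0.72, 0.60, -0.66, -0.22, -0.72, 0.64, -0.62, -0.22, -0.72, 0.68, -0.58, -0.22, -0.72
0.71, -0.54, -0.22, -0.72, 0.74, -0.49, -0.22, -0.72, 0.77, -0.44, -0.22, -0.72, 0.80, -0.39, -0.22, -0.72, 0.82, -0.34, -0.22, -0.72
0.84, -0.29, -0.22, -0.72, 0.86, -0.24, -0.22, -0.72, 0.87, -0.18, -0.22, -0.72, 0.88, -0.13, -0.22, -0.72
```

```bash
python3 -c "
from h import *
plan(.50,.085,.2,21.3)"
```

```text
n 18 from [ 0.5385 -0.332   0.1432] yaw 21.3 rpy [ 3.137e+00 -3.000e-03  3.720e-01] d [-0.0385  0.417   0.0568] turn -0.0
0.26, -0.89, -0.13, -0.00, 0.26, -0.89, -0.13, -0.00, 0.26, -0.89, -0.13, -0.00, 0.26, -0.89, -0.13, -0.00, 0.26, -0.89, -0.13, -0.00
0.26, -0.89, -0.13, -0.00, 0.26, -0.89, -0.13, -0.00, 0.26, -0.89, -0.13, -0.00, 0.26, -0.89, -0.13, -0.00, 0.26, -0.89, -0.13, -0.00
0.26, -0.89, -0.13, -0.00, 0.26, -0.89, -0.13, -0.00, 0.26, -0.89, -0.13, -0.00, 0.26, -0.89, -0.13, -0.00, 0.26, -0.89, -0.13, -0.00
0.26, -0.89, -0.13, -0.00, 0.26, -0.89, -0.13, -0.00, 0.26, -0.89, -0.13, -0.00
```

Call:
carry_out:
  rows: [0, 0, -0.8, 0, 0, 0, -0.8, 0, 0, 0, -0.6, 0, 0.12, -0.45, -0.2, 0]

```text
t: 24.0
position: [0.537, -0.3213, 0.2013]
tcp_rot: [3.136, -0.004, 0.37]
force: [0.1, 0.5, -0.1]
finger_gap: 0.0878
```

```bash
python3 -c "
from h import *
plan(.50,.085,.18,21.3)"
```

```text
n 18 from [ 0.537  -0.3213  0.2013] yaw 21.22 rpy [ 3.136 -0.004  0.37 ] d [-0.037   0.4063 -0.0213] turn -0.08
0.25, -0.87, 0.05, -0.00, 0.25, -0.87, 0.05, -0.00, 0.25, -0.87, 0.05, -0.00, 0.25, -0.87, 0.05, -0.00, 0.25, -0.87, 0.05, -0.00
0.25, -0.87, 0.05, -0.00, 0.25, -0.87, 0.05, -0.00, 0.25, -0.87, 0.05, -0.00, 0.25, -0.87, 0.05, -0.00, 0.25, -0.87, 0.05, -0.00
0.25, -0.87, 0.05, -0.00, 0.25, -0.87, 0.05, -0.00, 0.25, -0.87, 0.05, -0.00, 0.25, -0.87, 0.05, -0.00, 0.25, -0.87, 0.05, -0.00
0.25, -0.87, 0.05, -0.00, 0.25, -0.87, 0.05, -0.00, 0.25, -0.87, 0.05, -0.00
```

Call:
carry_out:
  rows: [0.25, -0.87, 0, 0, 0.25, -0.87, 0, 0, 0.25, -0.87, 0, 0, 0.25, -0.87, 0, 0, 0.25, -0.87, 0, 0]
  grip: 0

```text
t: 24.42
position: [0.5242, -0.2047, 0.1975]
tcp_rot: [-3.141, 0.0, 0.372]
force: [-0.3, -0.2, 0.3]
finger_gap: 0.0581
```

Call:
carry_out:
  rows: [0.25, -0.87, 0, 0, 0.25, -0.87, 0, 0, 0.25, -0.87, 0, 0, 0.25, -0.87, 0, 0, 0.25, -0.87, 0, 0]

```text
t: 24.83
position: [0.5137, -0.0921, 0.1976]
tcp_rot: [-3.141, 0.0, 0.372]
force: [-0.4, -0.7, 0.1]
finger_gap: 0.0244
```

Call:
carry_out:
  rows: [0.25, -0.87, 0, 0, 0.25, -0.87, 0, 0, 0.25, -0.87, 0, 0, 0.25, -0.87, 0, 0, 0.25, -0.87, 0, 0]

```text
t: 25.25
position: [0.5032, 0.0204, 0.1976]
tcp_rot: [-3.141, 0.0, 0.372]
force: [0.3, 0.5, 0.8]
finger_gap: 0.0002
```

Call:
carry_out:
  rows: [0.25, -0.87, 0, 0, 0.2, -0.7, 0, 0, 0.1, -0.4, 0, 0, 0, 0, 0, 0, 0, 0, 0, 0]

```text
t: 25.67
position: [0.4987, 0.0699, 0.1976]
tcp_rot: [3.141, 0.0, 0.373]
force: [-0.4, -1.0, 0.3]
finger_gap: 0.0003
```

```bash
python3 st.py; python3 -c "
from h import *
snap('side','pics/side20.png')
crop('pics/side20.png',240,360,150,250,6,'pics/side20c.png')
plan(.50,.085,.105,21.3)"
```

```text
25.6667 F [-0.4  -0.98  0.31] T [-0.04  0.02 -0.02] p [0.4987 0.0699 0.1976] yaw 21.38 gap 0.0003 q [ 0.12  0.26  1.9  -0.    0.98 -0.26]
n 4 from [0.4989 0.0694 0.1976] yaw 21.32 rpy [3.141 0.    0.372] d [ 0.0011  0.0156 -0.0926] turn 0.02
0.07, -0.14, 0.93, 0.00, 0.07, -0.14, 0.93, 0.00, 0.07, -0.14, 0.93, 0.00, 0.07, -0.14, 0.93, 0.00
```

View pics/side20c.png

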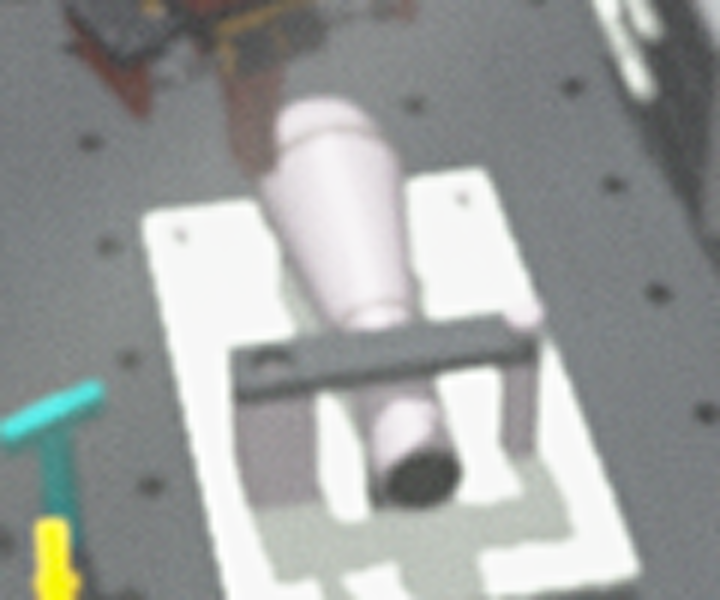

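```bash
python3 -c "
from h import *
for y in(.07,.1,.13):
  for z in(.18,.2,.213,.22):print(y,z,((proj('side',(.4989,y,z))-[240,150]+.44)*6).round())"
```

```text
0.07 0.18 [261. 210.]
0.07 0.2 [260. 181.]
0.07 0.213 [259. 161.]
0.07 0.22 [259. 151.]
0.1 0.18 [252. 176.]
0.1 0.2 [251. 147.]
0.1 0.213 [250. 127.]
0.1 0.22 [250. 117.]
0.13 0.18 [244. 143.]
0.13 0.2 [243. 114.]
0.13 0.213 [242.  95.]
0.13 0.22 [242.  84.]
```

Call:
carry_out:
  rows: [0.07, -0.14, 0.9, 0, 0.07, -0.14, 0.9, 0, 0.07, -0.14, 0.9, 0, 0, -0.1, 0.9, 0, 0, 0, 0.3, 0]

```text
t: 26.13
position: [0.4974, 0.0826, 0.0975]
tcp_rot: [-3.141, 0.004, 0.371]
force: [-0.5, -0.0, 0.7]
finger_gap: 0.0007
```

Call:
carry_out:
  rows: [0, 0, 0.3, 0, 0, 0, 0.1, 0, 0, 0, 0, 0]

```text
t: 26.38
position: [0.4996, 0.0832, 0.0903]
tcp_rot: [3.142, -0.0, 0.371]
force: [0.0, 0.7, 0.1]
finger_gap: 0.0004
```

```bash
python3 st.py; python3 -c "
from h import *
snap('side','pics/side21.png')
crop('pics/side21.png',240,360,150,250,6,'pics/side21c.png')"
```

```text
26.3833 F [0.01 0.75 0.09] T [0.   0.04 0.02] p [0.4996 0.0832 0.0903] yaw 21.25 gap 0.0004 q [ 0.14  0.43  1.97 -0.    0.74 -0.23]
```

View pics/side21c.png

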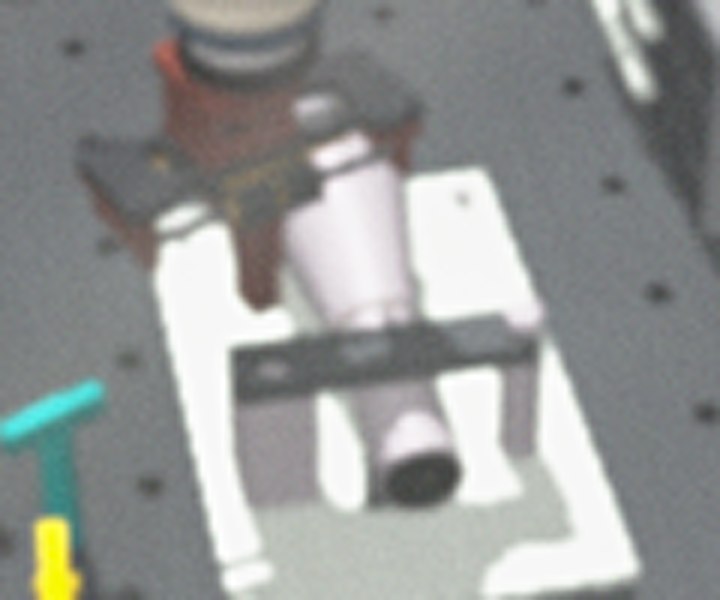

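```bash
cat > arc.py <<'E'
from h import *
P=np.array([.637,.030]);al=np.radians(1.6);r=.128;off=.031
def F(t):
    a=t+al;return P+r*np.array([-np.cos(a),-np.sin(a)])+off*np.array([-np.sin(a),np.cos(a)])
s=arm.read_state();p=s['position'][:2];yaw=s['tcp_rot'][2]
import sys
ts=np.arange(float(sys.argv[1]),float(sys.argv[2])+1e-6,float(sys.argv[3]))
c,si=np.cos(yaw),np.sin(yaw)
for t in ts:
    d=(F(t)-p)/.025;print(round(t,2),F(t).round(3),f"{d[0]*c+d[1]*si:.2f}, {d[0]*si-d[1]*c:.2f}, 0, 0,");p=F(t)
E
python3 arc.py 0 1.55 .1033
```

```text
0.0 [0.508 0.057] -0.07, 1.09, 0, 0,
0.1 [0.506 0.044] -0.27, 0.47, 0, 0,
0.21 [0.505 0.03 ] -0.22, 0.50, 0, 0,
0.31 [0.506 0.017] -0.17, 0.52, 0, 0,
0.41 [0.508 0.003] -0.12, 0.53, 0, 0,
0.52 [ 0.511 -0.01 ] -0.06, 0.54, 0, 0,
0.62 [ 0.516 -0.023] -0.01, 0.54, 0, 0,
0.72 [ 0.522 -0.035] 0.05, 0.54, 0, 0,
0.83 [ 0.53  -0.046] 0.10, 0.53, 0, 0,
0.93 [ 0.538 -0.057] 0.16, 0.52, 0, 0,
1.03 [ 0.547 -0.067] 0.21, 0.50, 0, 0,
1.14 [ 0.558 -0.075] 0.26, 0.48, 0, 0,
1.24 [ 0.569 -0.083] 0.31, 0.45, 0, 0,
1.34 [ 0.581 -0.089] 0.35, 0.41, 0, 0,
1.45 [ 0.594 -0.094] 0.40, 0.37, 0, 0,
1.55 [ 0.607 -0.098] 0.43, 0.33, 0, 0,
```

Call:
carry_out:
  rows: [-0.03, 0.5, 0, 0, -0.04, 0.55, 0, 0, -0.27, 0.47, 0, 0, -0.22, 0.5, 0, 0, -0.17, 0.52, 0, 0]

```text
t: 26.85
position: [0.5062, 0.0168, 0.0912]
tcp_rot: [3.141, -0.002, 0.372]
force: [1.5, 1.1, 0.3]
finger_gap: 0.0005
```

```bash
python3 st.py; python3 -c "
from h import *
snap('side','pics/side22.png')
crop('pics/side22.png',240,360,150,250,6,'pics/side22c.png')"
```

```text
26.85 F [1.47 1.14 0.34] T [ 0.24 -0.07 -0.02] p [0.5062 0.0168 0.0912] yaw 21.3 gap 0.0005 q [ 0.01  0.43  1.97  0.    0.74 -0.36]
```

View pics/side22c.png

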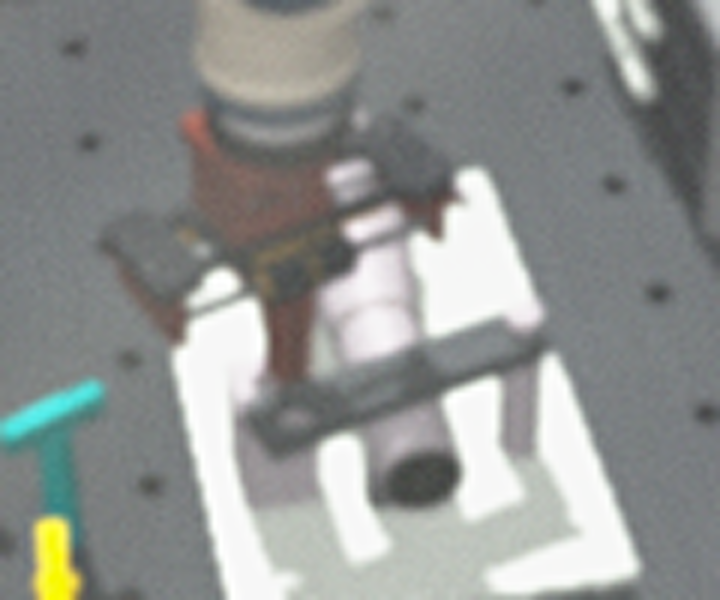

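The arm is swinging with the fingers. I continue along the arc.

Call:
carry_out:
  rows: [-0.12, 0.53, 0, 0, -0.06, 0.54, 0, 0, 0, 0.54, 0, 0, 0.05, 0.54, 0, 0, 0.1, 0.53, 0, 0]

```text
t: 27.32
position: [0.5295, -0.0458, 0.0906]
tcp_rot: [3.141, -0.0, 0.371]
force: [0.5, 1.2, 0.8]
finger_gap: 0.0005
```

Call:
carry_out:
  rows: [0.16, 0.52, 0, 0, 0.21, 0.5, 0, 0, 0.26, 0.48, 0, 0, 0.31, 0.45, 0, 0, 0.35, 0.41, 0, 0]

```text
t: 27.73
position: [0.5812, -0.0891, 0.0899]
tcp_rot: [-3.141, 0.001, 0.371]
force: [-0.8, 1.1, -0.3]
finger_gap: 0.0005
```

Call:
carry_out:
  rows: [0.4, 0.37, 0, 0, 0.3, 0.24, 0, 0, 0, 0, 0, 0]

```text
t: 27.98
position: [0.6045, -0.097, 0.0901]
tcp_rot: [3.14, -0.001, 0.371]
force: [0.5, 0.8, 1.4]
finger_gap: 0.0004
```

```bash
python3 st.py; python3 -c "
from h import *
snap('side','pics/side23.png');snap('top','pics/top23.png')
crop('pics/side23.png',240,360,150,250,6,'pics/side23c.png')
crop('pics/top23.png',230,330,150,240,6,'pics/top23c.png')"
```

```text
27.9833 F [0.48 0.82 1.38] T [-0.05  0.    0.03] p [ 0.6045 -0.097   0.0901] yaw 21.27 gap 0.0004 q [-0.18  0.56  1.73 -0.    0.85 -0.55]
```

View pics/side23c.png

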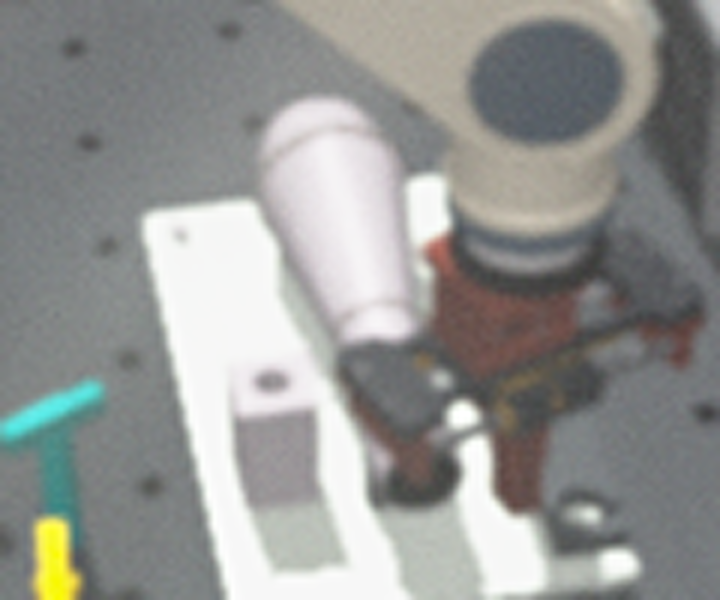

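View pics/top23c.png

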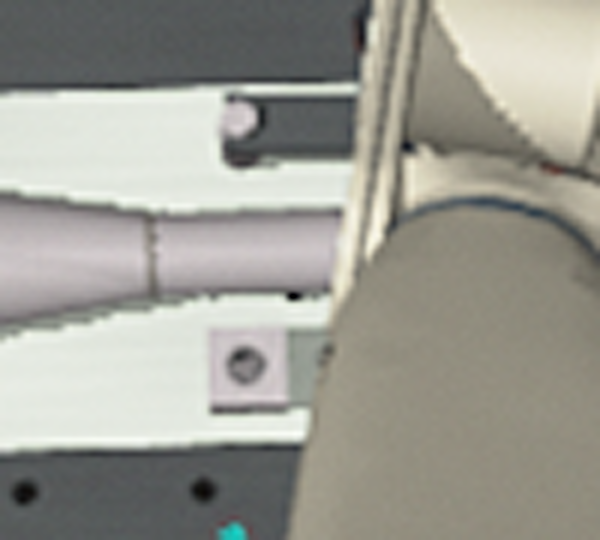

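Call:
carry_out:
  rows: [-0.3, -0.1, 0, 0, -0.2, -0.08, -0.3, 0, 0, 0, -0.8, 0, 0, 0, -1, 0, 0, 0, -1, 0]

```text
t: 28.5
position: [0.5872, -0.0959, 0.1685]
tcp_rot: [-3.141, 0.002, 0.372]
force: [-0.5, 0.2, 0.2]
finger_gap: 0.0004
```

Call:
carry_out:
  rows: [-0.8, -0.3, -0.8, 0, -0.9, -0.36, -0.5, 0, -0.9, -0.36, 0, 0, -0.9, -0.36, 0, 0, -0.9, -0.36, 0, 0]

```text
t: 28.92
position: [0.4685, -0.0953, 0.2009]
tcp_rot: [3.141, -0.001, 0.372]
force: [0.3, 0.8, 0.4]
finger_gap: 0.0009
```

Call:
carry_out:
  rows: [-0.8, -0.5, 0, 0, -0.6, -0.8, 0, 0, -0.5, -0.8, 0, 0, -0.2, -0.5, 0, 0, 0, 0, 0, 0]

```text
t: 29.33
position: [0.3955, -0.0528, 0.2003]
tcp_rot: [-3.141, 0.001, 0.373]
force: [-0.7, -0.3, -0.4]
finger_gap: 0.0004
```

```bash
python3 st.py; python3 -c "
from h import *
snap('side','pics/side24.png');snap('top','pics/top24.png')
crop('pics/side24.png',230,390,170,370,3.9,'pics/side24c.png')
crop('pics/top24.png',190,410,140,240,3.6,'pics/top24c.png')"
```

```text
29.3333 F [-0.71 -0.33 -0.4 ] T [-0.09  0.   -0.  ] p [ 0.3955 -0.0528  0.2003] yaw 21.36 gap 0.0004 q [-0.16  0.1   2.11  0.    0.94 -0.54]
```

View pics/side24.png

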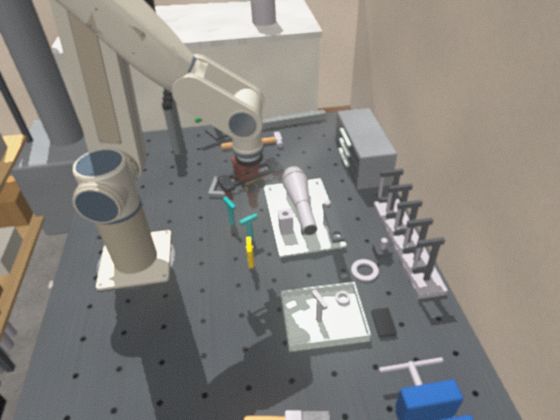

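View pics/top24c.png

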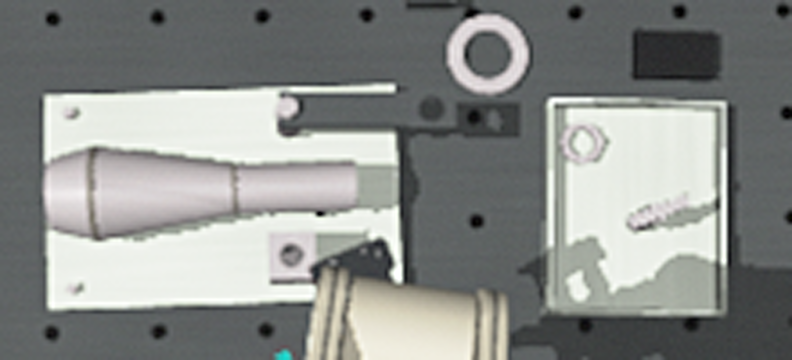

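```bash
python3 -c "
from plant import arm
print(arm.sign_off())"
```

```text
the job is handed in; nothing more can be done
None
```

The pin is out and in the tray, the hold-down arm is swung open, and I handed the job in at 29.3 s. `sign_off()` gives no verdict.

**Freeing the pin:** I gripped the T-bar and twisted it back and forth while raising it about 2–3 mm per rad, until it came loose at about 22 mm. The readings between moves showed at most about 11 N of pull. The jig was not seen to lift in the pictures, but I had no direct reading of its height.

**Placing it:** I lowered the pin upright into the tray. At the first release it started to lean on one finger. I gripped it again, took the load off and opened the fingers, and it stayed standing.

**Opening the arm:** I pushed it round with the closed fingers. The forces read at the end of each call stayed below about 2 N.

**Last pictures:**
- The pin stands freely near the middle of the tray, well inside the walls.
- The arm is about 90° open (roughly 1.55 rad, limit 1.3), clear of the tube.
- The jig plate looks seated, and I saw no sign that the other things had moved. I compared them by eye, not by measurement.
- The gripper is clear of everything, at z of about 0.20 m.

**What disagreed:** The fingertips turned out to be about 15 mm behind the reported TCP, not 14 mm ahead of it. My first grasp closed on nothing above the bar. A second, lower one probably caught the shank, so I raised it again. The working grip also slipped a few mm on the bar: the gap went from 15.6 to about 11.5 mm.

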